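# Build up two gear shafts for the stack-height check

### The job

Build up the two upright dummy shafts for the stack-height check: on the thick shaft put the large gear first, then the black spacer sleeve, then the large bearing; on the thin shaft put the pinion, then the small bearing. Every part must sit fully down on the one below it, the gears with their hubs up as they lie now, and must be lowered down its shaft rather than let fall. Leave the oil bottle and the wrench where they are.

Things in the scene. Friction and masses are not known exactly. Their poses are not given: they have to be found in the camera images.
- large_gear: The larger of two loose steel spur gears, lying flat, hub up: toothed disc 80 mm outside diameter and 14 mm thick with a turned recess in its upper face, and on it a round hub 40 mm in diameter rising to 32 mm above the underside. Bore 23 mm right through. About 0.45 kg. Origin: centre of the underside, on the bore's axis; z up along the bore. Take it by the hub.
- spacer: Black plain sleeve, 36 mm outside diameter, 23 mm bore, 30 mm high, standing on its end. About 130 g. Origin: centre of the underside, on the bore's axis; z up.
- large_bearing: The larger of two loose ball bearings (bright inner and outer rings, grey shield between), lying flat: 62 mm outside diameter, 23 mm bore, 16 mm high. About 240 g. Origin: centre of the underside, on the bore's axis; z up.
- pinion: The smaller steel spur gear, lying flat, hub up: toothed part 45 mm outside diameter and 16 mm thick, and on it a plain round hub 28 mm in diameter rising to 30 mm above the underside. Bore 17 mm right through. About 160 g. Origin: centre of the underside, on the bore's axis; z up. Take it by the hub.
- small_bearing: The smaller ball bearing, lying flat: 40 mm outside diameter, 17 mm bore, 12 mm high. About 60 g. Origin: centre of the underside, on the bore's axis; z up.
- thick_stand: Fixed 150 x 112 mm (x, y) aluminium base with bar handles (to 51 mm high) along its long sides, low red-gripped clamp reaching 120 mm to +x, and the thick upright shaft. Origin: on the shaft axis at bench level, z up. Shoulder 40 mm wide, 56 mm above the bench; above it the shaft: 20 mm diameter, top at 132 mm, last 9 mm tapers to 8 mm. Else nothing is higher than the shoulder.
- thin_stand: Fixed 126 x 100 mm (x, y) aluminium base, like the other but smaller (handles to 51 mm high, red clamp grip reaching 108 mm to +x), with the thin upright shaft. Origin: on the shaft axis at bench level, z up. Shoulder 26 mm wide, 56 mm above the bench; above it the shaft: 14 mm diameter, top at 96 mm, last 9 mm tapers to 5.6 mm. Else nothing is higher than the shoulder.
- oil_bottle: Bystander: white plastic bottle with a black cap, 48 mm in diameter, 130 mm high, standing beyond and between the two fixtures. Origin: centre of its foot. It tips over easily.
- wrench: Bystander: open-ended wrench about 150 mm long and under 15 mm high, lying on the bench between the two fixtures. Origin: near the middle of its length, at bench level; x along its length.
There are look-alikes about, which are no part of the job. What is shaped like the spacer but yellow is not meant.

How it is judged:
At the end, for the whole second after the job is handed in: All parts stacked as asked, each underside within 3 mm of its seated height above the bench (gear 56, spacer 88, large bearing 118; pinion 56, small bearing 86 mm), within 4 mm of its shaft's axis, upright within 0.08 rad with hubs up, at rest and let go (horizontal distance between each of large_gear, spacer, large_bearing and thick_stand below 0.004 m and z of large_gear in the frame of thick_stand between 0.053 and 0.059 m and angle between each of large_gear, spacer, large_bearing, pinion, small_bearing's own z axis and vertical below 0.08 rad and linear speed of each of large_gear, spacer, large_bearing, pinion, small_bearing below 0.01 m/s and angular speed of each of large_gear, spacer, large_bearing, pinion, small_bearing below 0.1 rad/s and contact force between the fingers and large_gear below 0.05 N and z of spacer in the frame of thick_stand between 0.085 and 0.091 m and contact force between the fingers and spacer below 0.05 N and z of large_bearing in the frame of thick_stand between 0.115 and 0.121 m and contact force between the fingers and large_bearing below 0.05 N and horizontal distance between each of pinion, small_bearing and thin_stand below 0.004 m and z of pinion in the frame of thin_stand between 0.053 and 0.059 m and contact force between the fingers and pinion below 0.05 N and z of small_bearing in the frame of thin_stand between 0.083 and 0.089 m and contact force between the fingers and small_bearing below 0.05 N); the robot touches nothing.
It fails at once if one of the five parts is let fall (out of the fingers and faster than 0.6 m/s, a drop of about 2 cm) ((linear speed of large_gear above 0.6 m/s and contact force between the fingers and large_gear below 0.01 N) or (linear speed of spacer above 0.6 m/s and contact force between the fingers and spacer below 0.01 N) or (linear speed of large_bearing above 0.6 m/s and contact force between the fingers and large_bearing below 0.01 N) or (linear speed of pinion above 0.6 m/s and contact force between the fingers and pinion below 0.01 N) or (linear speed of small_bearing above 0.6 m/s and contact force between the fingers and small_bearing below 0.01 N)).
It fails at once if the oil bottle or the wrench is shifted more than 3 cm, or the bottle knocked over (distance of any of oil_bottle, wrench from where it was at the start of the episode above 0.03 m or angle between oil_bottle's own z axis and vertical above 0.6 rad).
It also fails if it takes over 118 s, if anything falls off the work surface, if the arm or the gripper's body presses on something with over 40 N, if the wrist force passes 120 N, or if a joint passes its speed limit or range.

### The arm

A 6-joint arm with a two-finger parallel gripper is mounted at the origin on the work surface. World frame = base frame: x ahead of the robot, y to its left, z up, the work surface at z = 0. Lengths are in m, angles in rad, forces in N, time in s.
With the tool pointing down it reaches from about 0.325 to 0.775 m from the base axis. Payload 5.5 kg.
Tool frame: the origin (TCP) lies midway between the tips of the shut fingers; the grasp point (between the pads) lies 19 mm behind it; y points along the fingers, x is the direction in which the jaws open and shut, and the axes are right-handed (so a half turn about y gives the same grasp; the last joint's range is limited). The gripper opens to 85 mm and grips with 20 to 120 N. Pads are 22 mm wide; open, the fingers measure 114 mm over their backs; the gripper's body (76 mm by 85 mm) begins 54 mm behind the grasp point. The pads swing forward as they close: fully open they stand 13 mm farther back than shut.
Start: joints at [-1.377, 0.091, 1.231, -0, 1.82, -0.057], TCP at [0.149, -0.581, 0.231] pointing down, gripper open.
Joint ranges: [-2.87, 2.87], [-0.86, 2.18], [0.17, 2.46], [-1.51, 4.65], [0.06, 2.69], [-2.65, 2.65]. Speed limits (rad/s): [2.57, 2.57, 3.01, 3.14, 3.14, 3.14].

### API

Orientations are given as a unit quaternion [w, x, y, z].
In Python, from plant import env gives the robot as it stands. The module is installed in compiled form; this text tells all that it offers.
- The arm moves only by the tool jog_arm, never from a script. Its argument "moves" is text: rows parted by semicolons, each of 7 numbers parted by spaces: the turn, a rotation vector about the tool's x, y, z in units of 30 degrees (1.0 is 30 degrees), then the shift along the tool's x, y, z in units of 0.4 m (1.0 is 0.4 m), then the opening, from -1 (shut) to 1 (fully open), so that 0 is half open. In form: wx wy wz x y z grip; .... A call has 1 to 10 rows; each row is the pose to reach, as a shift and turn from the pose measured when the call began, along the tool's axes at that moment; what a row does not reach only later rows make up. A row lasts 1/8 s, in which the tool goes at most 62.5 mm and 10.7 degrees, less where a joint would pass 70% of its speed; a pose out of reach is approached as far as the arm can. A call with a number of a shift or a turn outside -1 to 1 is refused whole. A call with a gripper value outside its range is refused whole. The fingers move at their own pace and stop on an object; "newtons" is the grip in N (left out, the last holds). Time passes only in rows, so rows that repeat a pose let the fingers close. It gives the time, the measured TCP pose, the force and the opening at its end, in the units of the state.
- env.state(): the state, without advancing time (a new reading comes with each control period).
- env.get_image(name): name is "scene" or "top"; returns the picture (420x560x3 uint8, red, green, blue); there is no depth.
- env.camera_info(name): a dict with "fx", "fy", "cx", "cy" (pixels), "dist" ([k1, k2, p1, p2, k3] as OpenCV has them; the pictures are not rectified), "eye" and "orientation" of the camera in the world. Camera axes: x right, y down, z forward; pixel columns grow to the right and rows downward; lengths in m; the calibration is good to about 2 mm. A picture is of the moment at which its call begins. camera_info takes no time and is no camera call.
- env.hand_in(): hands the job in, once; it reports no verdict.
The state is a dict: "t": time; "joints": joint angles; "dq": joint speeds; "joint_torque": joint torques, N m; "ee_pos": TCP position; "orientation": TCP orientation; "contact_force": force on the tool from outside, world axes, zero at the start; "torque": the same for the moment, N m; "gripper_width": opening from 0.0 (shut) to 1.0 (fully open).
Only numpy, scipy, OpenCV 4.12 (cv2) and the standard library are available. Lean on these libraries where they do the work, as an engineer would, in place of code of your own. Each camera call takes 0.05 s, during which the arm holds its last target.

## Working session

There is one attempt and no reset: what is moved stays moved. The work goes in short steps, Python scripts to look and compute and a tool call to move; the robot and the scene stay as the last step left them, time stands still between calls to the robot, and variables do not carry over. Pictures are saved under pics/ and viewed, and the job is handed in when it is done.

Besides the shell and the picture viewer there is one more tool, called in YAML: its name, and indented under it one key for each argument. jog_arm: Moves the arm, as the interface text tells. Its arguments: {"type":"object","properties":{"moves":{"type":"string"},"newtons":{"type":"number"}},"required":["moves"]}

```bash
mkdir -p pics; python3 - <<'E'
from plant import env
import cv2
for n in ("scene","top"):
    im=env.get_image(n); cv2.imwrite(f"pics/{n}0.png",im[:,:,::-1])
    print(env.camera_info(n))
print(env.state())
E
```

```text
{'fx': 407.6507927324433, 'fy': 407.6507927324433, 'cx': 278.2437704170544, 'cy': 208.191328054998, 'dist': array([-0.03076564,  0.        ,  0.        ,  0.        ,  0.        ]), 'eye': array([ 1.12723087, -0.13002216,  0.66014466]), 'orientation': array([-0.27650269,  0.72945776,  0.58631255, -0.21834659])}
{'fx': 518.7491529083986, 'fy': 518.7491529083986, 'cx': 280.5285888191789, 'cy': 207.99635245561734, 'dist': array([0.06450758, 0.        , 0.        , 0.        , 0.        ]), 'eye': array([0.49704581, 0.01986705, 1.22612184]), 'orientation': array([-0.00871876,  0.70823283, -0.7052553 ,  0.03074405])}
{'t': 0.1, 'joints': array([-1.37671736e+00,  9.18072361e-02,  1.23180170e+00, -5.60626836e-06,
        1.81979894e+00, -5.66892790e-02]), 'dq': array([-0.00087261, -0.00090873, -0.00198997,  0.00057935, -0.0002093 ,
        0.00060648]), 'joint_torque': array([ 1.66839382e-03, -4.60217535e+01, -4.19219971e+01, -1.38229207e-04,
        1.06199211e-02,  1.30615365e-05]), 'ee_pos': array([ 0.14884118, -0.58097572,  0.23022931]), 'orientation': array([ 0.55902239, -0.55818211,  0.43403228, -0.43306198]), 'contact_force': array([ 0.85012223, -0.02880149,  0.7980415 ]), 'torque': array([-0.04748187, -0.00803388,  0.03284208]), 'gripper_width': 0.9980923282871823}
```

View pics/scene0.png

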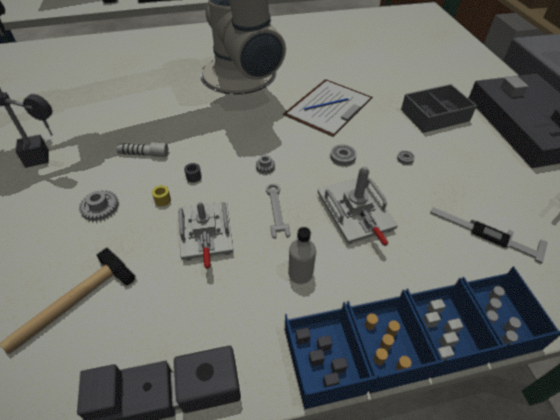

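View pics/top0.png

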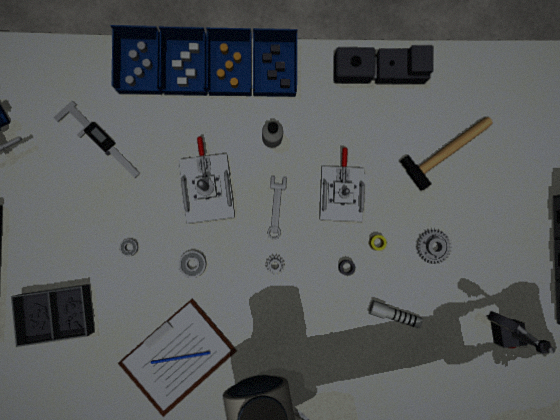

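The top view shows the thick stand near (205,185), the thin stand near (345,190), the large bearing (193,263), small bearing (130,246), pinion (275,264), spacer (347,266), large gear (434,246) and wrench (277,205). I'll enlarge crops next.

```bash
cat > h.py <<'E'
import numpy as np, cv2
from scipy.spatial.transform import Rotation as R
def cam(env,n):
    c=env.camera_info(n); q=c['orientation']
    K=np.array([[c['fx'],0,c['cx']],[0,c['fy'],c['cy']],[0,0,1]])
    return K,np.array(c['dist']),np.array(c['eye']),R.from_quat([q[1],q[2],q[3],q[0]]).as_matrix()
def p2w(env,n,uv,z):
    K,d,e,M=cam(env,n)
    p=cv2.undistortPoints(np.array([[uv]],float),K,d)[0,0]
    r=M@np.array([p[0],p[1],1]); return e+r*(z-e[2])/r[2]
def w2p(env,n,P):
    K,d,e,M=cam(env,n); P=np.atleast_2d(P)
    return cv2.projectPoints(((P-e)@M).reshape(-1,1,3),np.zeros(3),np.zeros(3),K,d)[0][:,0]
def crop(im,u,v,w,h,s,grid=10):
    c=cv2.resize(im[v:v+h,u:u+w,::-1].copy(),None,fx=s,fy=s,interpolation=cv2.INTER_CUBIC)
    for x in range((-u)%grid,w,grid):
        cv2.line(c,(int(x*s+s/2),0),(int(x*s+s/2),6),(0,0,255),1);cv2.putText(c,str(u+x),(int(x*s)-8,16),0,.35,(0,0,255),1)
    for y in range((-v)%grid,h,grid):
        cv2.line(c,(0,int(y*s+s/2)),(6,int(y*s+s/2)),(0,0,255),1);cv2.putText(c,str(v+y),(8,int(y*s+s/2)+4),0,.35,(0,0,255),1)
    return c
E
python3 - <<'E'
from h import *
im=cv2.imread('pics/top0.png')[:,:,::-1]
L=[(115,230),(175,245),(257,246),(329,248),(416,228)]
a=[crop(im,u,v,36,36,7) for u,v in L]
st=[crop(im,175,150,65,75,5),crop(im,310,150,65,75,5)]
cv2.imwrite('pics/parts.png',np.vstack([np.hstack(a[:3]),np.hstack(a[3:]+[np.zeros_like(a[0])])]))
cv2.imwrite('pics/stands.png',np.hstack(st))
E
```

```text
(no output)
```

View pics/parts.png

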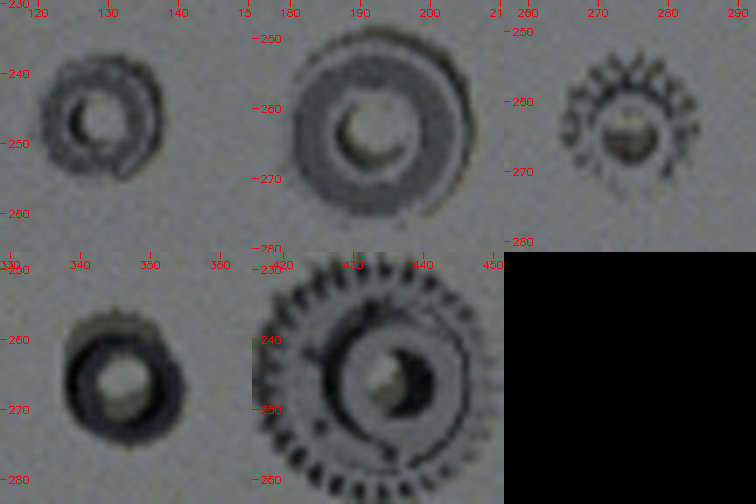

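View pics/stands.png

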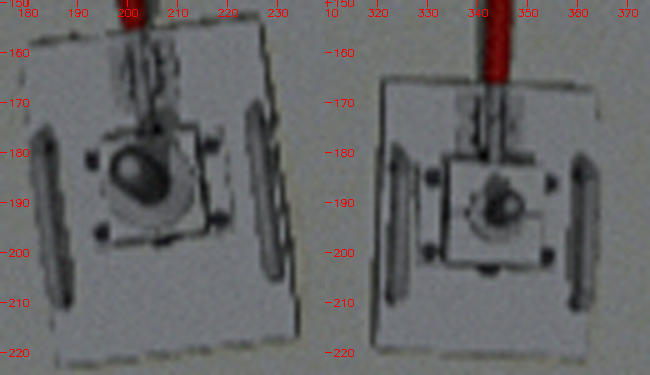

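```bash
cat > ov.py <<'E'
from h import *
from plant import env
def circ(env,n,x,y,z,r):
    a=np.linspace(0,2*np.pi,49); return w2p(env,n,np.c_[x+r*np.cos(a),y+r*np.sin(a),np.full(49,z)])
def overlay(env,im,n,circles,u,v,w,h,s):
    c=crop(im,u,v,w,h,s)
    cols=[(0,255,0),(255,255,0),(0,128,255),(255,0,255)]
    for i,(x,y,z,r) in enumerate(circles):
        p=circ(env,n,x,y,z,r); q=((p-[u,v]+.5)*s*16).astype(int)
        cv2.polylines(c,[q.reshape(-1,1,2)],False,cols[i%4],1,cv2.LINE_AA,4)
    return c
E
cat > est.py <<'E'
from ov import *
im=cv2.imread('pics/top0.png')[:,:,::-1]; ims=cv2.imread('pics/scene0.png')[:,:,::-1]
# pixel of top-face centre, z, circles(z,r)
px={'sb':((128.7,246.3),.012,[(.012,.020),(.012,.0085)]),
'lb':((192.3,263),.016,[(.016,.031),(.016,.0115)]),
'pin':((274.5,265),.030,[(.030,.014),(.030,.0085),(.016,.0225)]),
'sp':((346.3,267.3),.030,[(.030,.018),(.030,.0115),(0,.018)]),
'lg':((436,246.5),.032,[(.032,.020),(.032,.0115),(.014,.040)]),
'thick':((203,185),.132,[(.132,.004),(.123,.010),(.056,.020)]),
'thin':((344,191),.096,[(.096,.0028),(.087,.007),(.056,.013)])}
import json,sys,os
if os.path.exists('pos.json'): pos=json.load(open('pos.json'))
else: pos={k:list(p2w(env,'top',v[0],v[1])[:2]) for k,v in px.items()}
A=[];B=[]
for k,v in px.items():
    x,y=pos[k]; print(k,np.round(pos[k],4))
    cs=[(x,y,z,r) for z,r in v[2]]
    for n,i,L in(('top',im,A),('scene',ims,B)):
        c=w2p(env,n,[x,y,.03 if 'th' not in k else .09])[0].astype(int)
        L.append(overlay(env,i,n,cs,max(c[0]-22,0),c[1]-22,44,44,6 if n=='top' else 6))
A.append(A[0]*0);B.append(B[0]*0)
cv2.imwrite(sys.argv[1]+'t.png',np.vstack([np.hstack(A[:3]),np.hstack(A[3:6])])); 
cv2.imwrite(sys.argv[1]+'s.png',np.vstack([np.hstack(B[:3]),np.hstack(B[3:6])]));
cv2.imwrite(sys.argv[1]+'u.png',np.hstack([A[6],B[6]]))
E
python3 est.py pics/e1
```

```text
sb [0.4749 0.3314]
lb [0.4367 0.1854]
pin [ 0.433  -0.0039]
sp [ 0.4281 -0.1692]
lg [ 0.4768 -0.376 ]
thick [0.6059 0.1493]
thin [ 0.5983 -0.1544]
```

View pics/e1t.png

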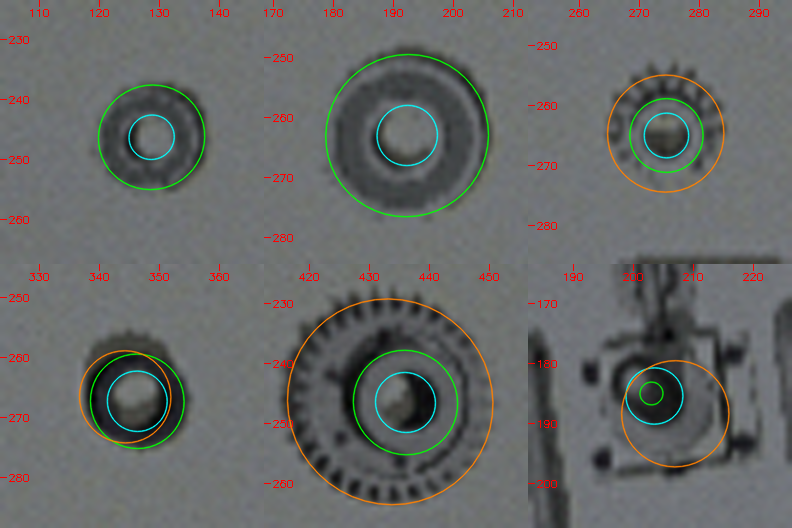

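View pics/e1s.png

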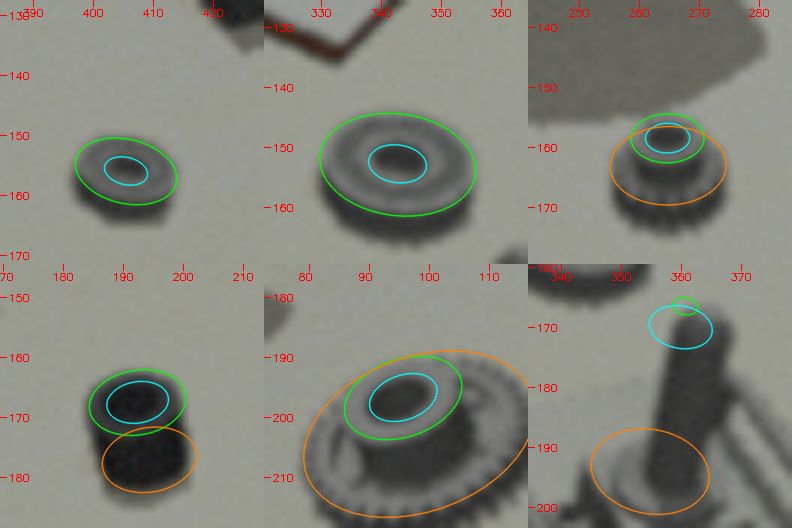

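View pics/e1u.png

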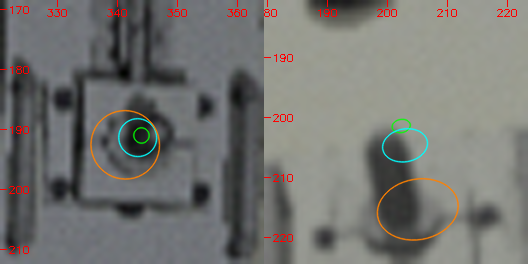

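```bash
cat > st.py <<'E'
from ov import *
import sys
im=cv2.imread('pics/top0.png')[:,:,::-1]; ims=cv2.imread('pics/scene0.png')[:,:,::-1]
x1,y1,x2,y2=map(float,sys.argv[2:6])
rows=[]
for x,y,cs,h in((x1,y1,[(.132,.004),(.123,.010),(.056,.020),(.09,.010)],.09),(x2,y2,[(.096,.0028),(.087,.007),(.056,.013),(.07,.007)],.07)):
    r=[]
    for n,i in(('top',im),('scene',ims)):
        c=w2p(env,n,[x,y,h])[0].astype(int)
        r+= [overlay(env,i,n,[(x,y,z,q) for z,q in cs],c[0]-20,c[1]-20,40,30 if n=='x' else 40,7), crop(i,c[0]-20,c[1]-20,40,40,7)][:2 if n=='scene' else 1]
    r=r[:3]; rows.append(np.hstack(r))
cv2.imwrite(sys.argv[1],cv2.resize(np.vstack(rows),(800,int(800*560/840))))
E
python3 st.py pics/st1.png .605 .154 .598 -.159
```

```text
(no output)
```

View pics/st1.png

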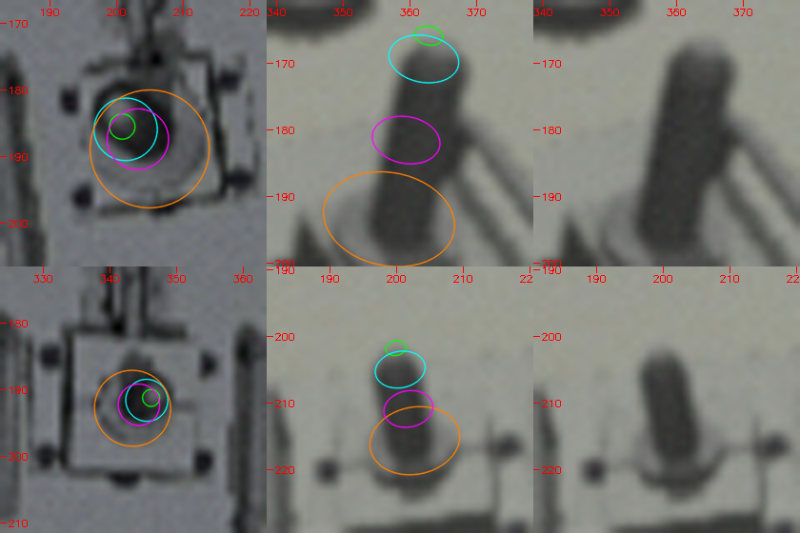

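```bash
python3 st.py pics/st2.png .6085 .1565 .6015 -.160
```

```text
(no output)
```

View pics/st2.png

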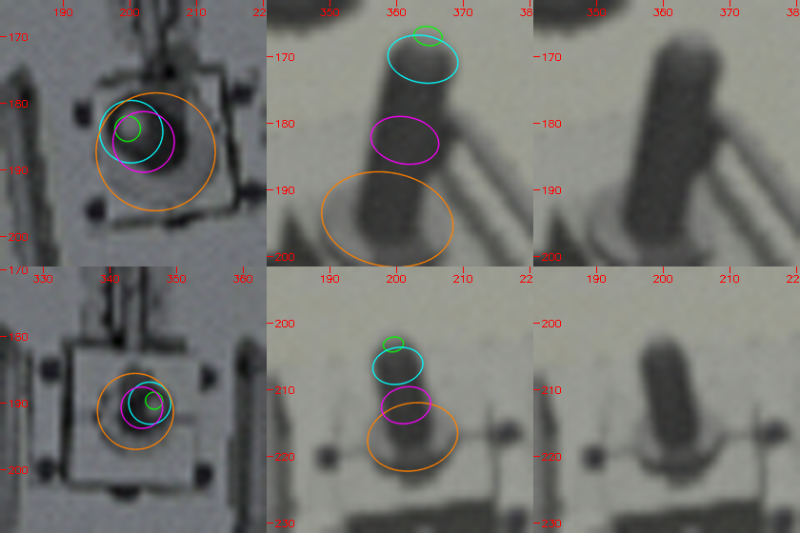

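```bash
cat > go.py <<'E'
# usage: go.py x y z yaw : print shift/turn in tool units to reach TCP with tool y down and tool-x at heading yaw(deg)
from h import *
from plant import env
import sys
s=env.state(); q=s['orientation']; M=R.from_quat([q[1],q[2],q[3],q[0]])
print('t',round(s['t'],2),'ee',np.round(s['ee_pos'],4),'F',np.round(s['contact_force'],2),'g',round(s['gripper_width'],3),'j',np.round(s['joints'],2))
m=M.as_matrix(); print(np.round(m,3))
if len(sys.argv)>3:
    t=np.array(list(map(float,sys.argv[1:4]))); d=(m.T@(t-s['ee_pos']))/.4
    print('shift units',np.round(d,4),'max mm',np.abs(t-s['ee_pos']).max()*1000)
    if len(sys.argv)>4:
        a=np.radians(float(sys.argv[4])); X=np.array([np.cos(a),np.sin(a),0]); Y=np.array([0,0,-1.])
        T=np.c_[X,Y,np.cross(X,Y)]; rv=R.from_matrix(m.T@T).as_rotvec()
        print('turn units',np.round(rv/np.radians(30),4))
E
python3 go.py .4778 -.376 .15 45;python3 go.py .4778 -.376 .15 0; python3 go.py .4778 -.376 .15 -90
```

```text
t 0.1 ee [ 0.1488 -0.581   0.2302] F [ 0.85 -0.03  0.8 ] g 0.998 j [-1.38  0.09  1.23 -0.    1.82 -0.06]
[[ 0.248 -0.     0.969]
 [-0.969  0.002  0.248]
 [-0.002 -1.     0.   ]]
shift units [-0.292   0.2012  0.9238] max mm 328.958816280174
turn units [-3.8000e-03 -4.0211e+00 -1.9000e-03]
t 0.1 ee [ 0.1488 -0.581   0.2302] F [ 0.85 -0.03  0.8 ] g 0.998 j [-1.38  0.09  1.23 -0.    1.82 -0.06]
[[ 0.248 -0.     0.969]
 [-0.969  0.002  0.248]
 [-0.002 -1.     0.   ]]
shift units [-0.292   0.2012  0.9238] max mm 328.958816280174
turn units [-2.4000e-03 -2.5211e+00 -2.8000e-03]
t 0.1 ee [ 0.1488 -0.581   0.2302] F [ 0.85 -0.03  0.8 ] g 0.998 j [-1.38  0.09  1.23 -0.    1.82 -0.06]
[[ 0.248 -0.     0.969]
 [-0.969  0.002  0.248]
 [-0.002 -1.     0.   ]]
shift units [-0.292   0.2012  0.9238] max mm 328.958816280174
turn units [ 2.000e-04  4.789e-01 -3.500e-03]
```

jog_arm:
  moves: "0 0 0 -0.436 -0.05 0.11 1;0 0 0 -0.436 -0.05 0.11 1;0 0 0 -0.436 -0.05 0.11 1;0 0.24 0 -0.436 -0.05 0.5 1;0 0.479 0 -0.292 0.2 0.924 1;0 0.479 0 -0.292 0.2 0.924 1;0 0.479 0 -0.292 0.2 0.924 1;0 0.479 0 -0.292 0.2 0.924 1;0 0.479 0 -0.292 0.2 0.924 1;0 0.479 0 -0.292 0.2 0.924 1"
  newtons: 60

```text
t: 1.35
ee_pos: [0.4789, -0.3744, 0.1471]
orientation: [0.501, -0.5, 0.502, -0.497]
contact_force: [-0.2, 0.1, 0.3]
gripper_width: 0.999
```

```bash
python3 go.py .4778 -.376 .06 -90; python3 - <<'E'
from h import *
from plant import env
im=env.get_image('scene'); t=env.get_image('top')
cv2.imwrite('pics/a.png',np.hstack([crop(im,40,120,110,110,3.6),crop(t,380,190,110,110,3.6)]))
E
```

```text
t 1.35 ee [ 0.4789 -0.3744  0.1471] F [-0.23  0.12  0.34] g 0.999 j [-0.72  0.12  1.35  0.    1.68  0.85]
[[ 0.003 -0.004  1.   ]
 [-1.     0.005  0.003]
 [-0.005 -1.    -0.004]]
shift units [ 0.0051  0.2177 -0.0019] max mm 87.08855743510895
turn units [ 0.008   0.0054 -0.0105]
```

View pics/a.png

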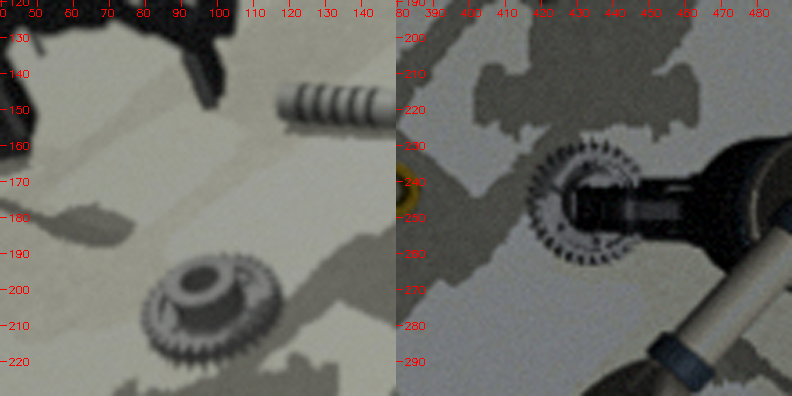

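```bash
python3 - <<'E'
from h import *
from plant import env
print(w2p(env,'scene',[[.479,-.324,.16],[.479,-.424,.16]]),w2p(env,'top',[[.479,-.324,.16],[.479,-.424,.16]]))
E
python3 go.py .4775 -.376 .012 -90
```

```text
[[101.77523039 146.99989064]
 [ 46.52266996 154.64545365]] [[431.33183679 246.46599459]
 [480.11601158 246.75397243]]
t 1.45 ee [ 0.4774 -0.3759  0.15  ] F [0.25 0.26 0.18] g 1.005 j [-0.72  0.11  1.35  0.    1.68  0.85]
[[ 0.    -0.002  1.   ]
 [-1.     0.002  0.   ]
 [-0.002 -1.    -0.002]]
shift units [0.0012 0.345  0.0009] max mm 138.00211482721517
turn units [ 0.0035  0.0007 -0.0046]
```

jog_arm:
  moves: "0 0 0 0 0.15 0 1;0 0 0 0 0.28 0 1;0 0 0 0 0.345 0 1;0 0 0 0 0.345 0 1;0 0 0 0 0.345 0 1;0 0 0 0 0.345 0 -1;0 0 0 0 0.345 0 -1;0 0 0 0 0.345 0 -1;0 0 0 0 0.345 0 -1;0 0 0 0 0.345 0 -1"
  newtons: 60

```text
t: 2.7
ee_pos: [0.4777, -0.3762, 0.0134]
orientation: [0.5, -0.5, 0.5, -0.5]
contact_force: [0.2, -0.8, 5.2]
gripper_width: 0.439
```

```bash
python3 go.py .607 .156 .20 -90; python3 - <<'E'
from h import *
from plant import env
im=env.get_image('scene')
cv2.imwrite('pics/b.png',crop(im,40,120,140,110,4))
E
```

```text
t 2.7 ee [ 0.4777 -0.3762  0.0134] F [ 0.23 -0.79  5.23] g 0.439 j [-0.72  0.18  1.52  0.    1.44  0.85]
[[ 0.    -0.     1.   ]
 [-1.     0.001  0.   ]
 [-0.001 -1.    -0.   ]]
shift units [-1.3306 -0.4658  0.3236] max mm 532.1728068616019
turn units [ 0.0004  0.0008 -0.0011]
```

View pics/b.png

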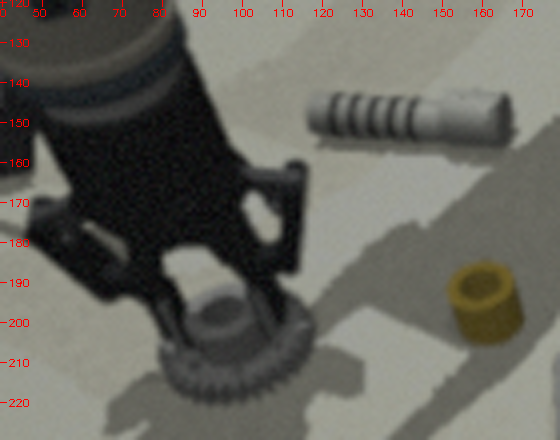

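jog_arm:
  moves: "0 0 0 0 -0.05 0 -1;0 0 0 0 -0.15 0 -1;0 0 0 0 -0.3 0 -1;0 0 0 0 -0.45 0 -1;0 0 0 -0.1 -0.48 0 -1;0 0 0 -0.22 -0.48 0 -1;0 0 0 -0.36 -0.48 0.06 -1;0 0 0 -0.5 -0.48 0.12 -1;0 0 0 -0.64 -0.48 0.18 -1;0 0 0 -0.78 -0.48 0.24 -1"

```text
t: 4.0
ee_pos: [0.5736, -0.0621, 0.2056]
orientation: [0.5, -0.5, 0.5, -0.499]
contact_force: [0.7, -1.2, -4.6]
gripper_width: 0.437
```

```bash
python3 go.py .607 .156 .20 -90
```

```text
t 4.0 ee [ 0.5736 -0.0621  0.2056] F [ 0.72 -1.18 -4.62] g 0.437 j [-0.17  0.03  1.34  0.    1.77  1.4 ]
[[ 0.    -0.001  1.   ]
 [-1.     0.001  0.   ]
 [-0.001 -1.    -0.001]]
shift units [-0.5453  0.0144  0.0837] max mm 218.14980337264174
turn units [ 0.0023  0.001  -0.0015]
```

jog_arm:
  moves: "0 0 0 -0.14 0.014 0.03 -1;0 0 0 -0.28 0.014 0.06 -1;0 0 0 -0.4 0.014 0.084 -1;0 0 0 -0.5 0.014 0.084 -1;0 0 0 -0.545 0.014 0.084 -1;0 0 0 -0.545 0.014 0.084 -1;0 0 0 -0.545 0.014 0.084 -1"

```text
t: 4.88
ee_pos: [0.6071, 0.1546, 0.2002]
orientation: [0.499, -0.5, 0.501, -0.5]
contact_force: [-0.2, 0.0, -4.8]
gripper_width: 0.428
```

```bash
cat > look.py <<'E'
from ov import *
import sys
x,y,z=.607,.156,0
nm=sys.argv[1]; us,vs,ut,vt=map(int,sys.argv[2:6])
S=env.get_image('scene'); T=env.get_image('top')
cv2.imwrite('pics/'+nm+'_S.png',S[:,:,::-1]); cv2.imwrite('pics/'+nm+'_T.png',T[:,:,::-1])
cv2.imwrite('pics/'+nm+'.png',np.hstack([crop(S,us,vs,110,110,3.6),crop(T,ut,vt,110,110,3.6)]))
E
python3 look.py c 305 110 150 130; python3 go.py .607 .156 .15 -90
```

```text
t 4.97 ee [0.6072 0.1544 0.2003] F [-0.41  0.41 -4.32] g 0.44 j [0.19 0.16 1.21 0.   1.77 1.77]
[[-0.001 -0.001  1.   ]
 [-1.     0.    -0.001]
 [-0.    -1.    -0.001]]
shift units [-0.004   0.1257 -0.0005] max mm 50.290828965512766
turn units [ 0.0024 -0.0026 -0.0006]
```

View pics/c.png

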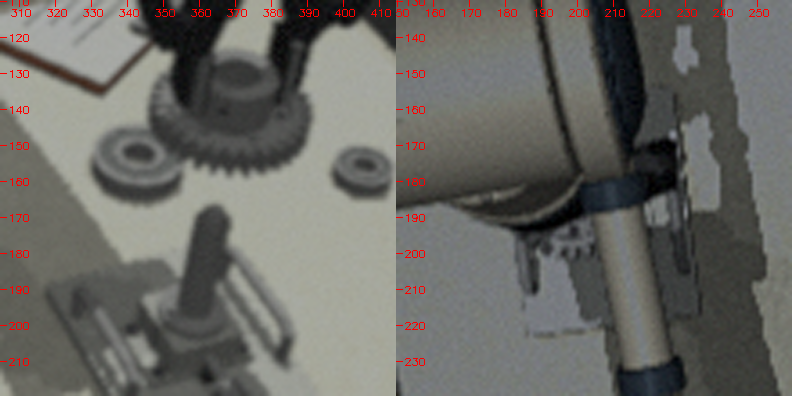

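```bash
cat > chk.py <<'E'
from ov import *
import sys
# chk.py img out u v w h s  x,y,z,r ...
S=cv2.imread(sys.argv[1])[:,:,::-1]
u,v,w,h=map(int,sys.argv[3:7]); s=float(sys.argv[7])
n='top' if '_T' in sys.argv[1] else 'scene'
cs=[tuple(map(float,a.split(','))) for a in sys.argv[8:]]
a=overlay(env,S,n,cs,u,v,w,h,s); cv2.imwrite(sys.argv[2],np.hstack([a,crop(S,u,v,w,h,s)]))
E
python3 chk.py pics/c_S.png pics/c2.png 335 105 66 100 6 .607,.1545,.2195,.020 .607,.1545,.2195,.0115 .607,.1545,.2015,.04 .607,.1545,.123,.01 .607,.1545,.06,.01
```

```text
(no output)
```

View pics/c2.png

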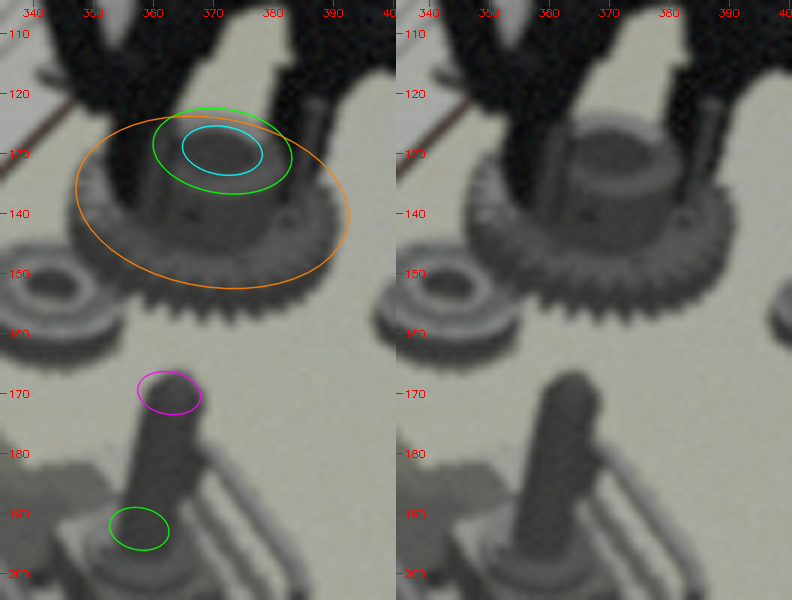

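jog_arm:
  moves: "0 0 0 -0.01 0 0.0025 -1;0 0 0 -0.01 0.04 0.0025 -1;0 0 0 -0.01 0.08 0.0025 -1;0 0 0 -0.01 0.12 0.0025 -1;0 0 0 -0.01 0.14 0.0025 -1;0 0 0 -0.01 0.14 0.0025 -1"

```text
t: 5.72
ee_pos: [0.6077, 0.1583, 0.143]
orientation: [0.499, -0.5, 0.501, -0.5]
contact_force: [-0.4, -0.0, -4.0]
gripper_width: 0.439
```

```bash
python3 look.py d 305 110 150 130; python3 go.py .608 .158 .1 -90;python3 chk.py pics/d_S.png pics/d2.png 335 105 66 100 6  .608,.158,.1456,.04 .608,.158,.06,.01
```

```text
t 5.83 ee [0.6084 0.1584 0.1449] F [ 0.07  0.38 -3.79] g 0.44 j [0.2  0.17 1.3  0.   1.67 1.77]
[[-0.001 -0.     1.   ]
 [-1.     0.    -0.001]
 [-0.    -1.    -0.   ]]
shift units [ 0.0011  0.1122 -0.001 ] max mm 44.87833779369313
turn units [ 0.0007 -0.0026 -0.0009]
```

View pics/d2.png

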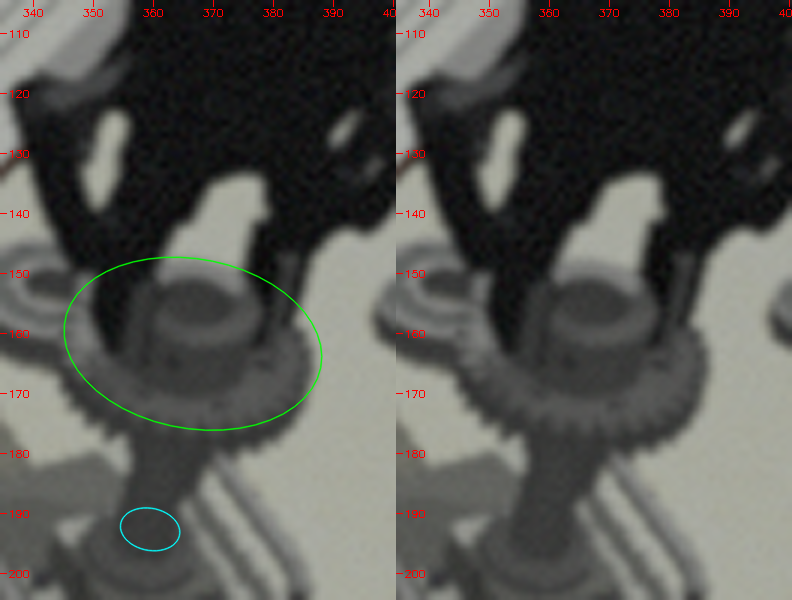

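jog_arm:
  moves: "0 0 0 0 0.02 0 -1;0 0 0 0 0.04 0 -1;0 0 0 0 0.06 0 -1;0 0 0 0 0.06 0 -1"

```text
t: 6.32
ee_pos: [0.6089, 0.1578, 0.1196]
orientation: [-0.499, 0.5, -0.5, 0.501]
contact_force: [5.5, -2.1, -7.1]
gripper_width: 0.438
```

jog_arm:
  moves: "0 0 0 0.002 0 0.006 -1;0 0 0 0.002 0.02 0.006 -1;0 0 0 0.002 0.03 0.006 -1;0 0 0 0.002 0.03 0.006 -1"

```text
t: 6.82
ee_pos: [0.6107, 0.1571, 0.1066]
orientation: [0.499, -0.5, 0.501, -0.5]
contact_force: [-0.4, -0.1, -4.5]
gripper_width: 0.436
```

jog_arm:
  moves: "0 0 0 0 0.03 0 -1;0 0 0 0 0.06 0 -1;0 0 0 0 0.09 0 -1;0 0 0 0 0.095 0 -1;0 0 0 0 0.095 0 -1"

```text
t: 7.45
ee_pos: [0.6105, 0.157, 0.069]
orientation: [0.499, -0.5, 0.501, -0.5]
contact_force: [-3.5, -1.1, 1.4]
gripper_width: 0.441
```

jog_arm:
  moves: "0 0 0 0 0.004 -0.002 -1;0 0 0 0 0.004 -0.002 -1"

```text
t: 7.7
ee_pos: [0.6105, 0.157, 0.0689]
orientation: [-0.5, 0.499, -0.5, 0.501]
contact_force: [-1.7, -0.9, 5.5]
gripper_width: 0.437
```

Seated. Release and rise straight up.

jog_arm:
  moves: "0 0 0 0 0 0 0.3;0 0 0 0 0 0 1;0 0 0 0 0 0 1;0 0 0 0 -0.03 0 1;0 0 0 0 -0.1 0 1;0 0 0 0 -0.2 0 1;0 0 0 0 -0.26 0 1;0 0 0 0 -0.28 0 1"

```text
t: 8.7
ee_pos: [0.6113, 0.1573, 0.1842]
orientation: [-0.501, 0.498, -0.499, 0.502]
contact_force: [1.4, 0.4, -0.6]
gripper_width: 1.001
```

```bash
python3 look.py e 305 110 150 130; python3 go.py .428 -.169 .1 -90;python3 chk.py pics/e_S.png pics/e2.png 335 120 66 100 6  .609,.157,.07,.04 .609,.157,.088,.02 .609,.157,.123,.01
```

```text
t 8.8 ee [0.6108 0.1572 0.1821] F [-0.29  0.38  0.07] g 0.999 j [ 0.2   0.17  1.24 -0.    1.74  1.77]
[[-0.002  0.003  1.   ]
 [-1.    -0.    -0.002]
 [ 0.    -1.     0.003]]
shift units [ 0.8162  0.2038 -0.4561] max mm 326.15772416000465
turn units [-0.0057 -0.0034  0.    ]
```

View pics/e2.png

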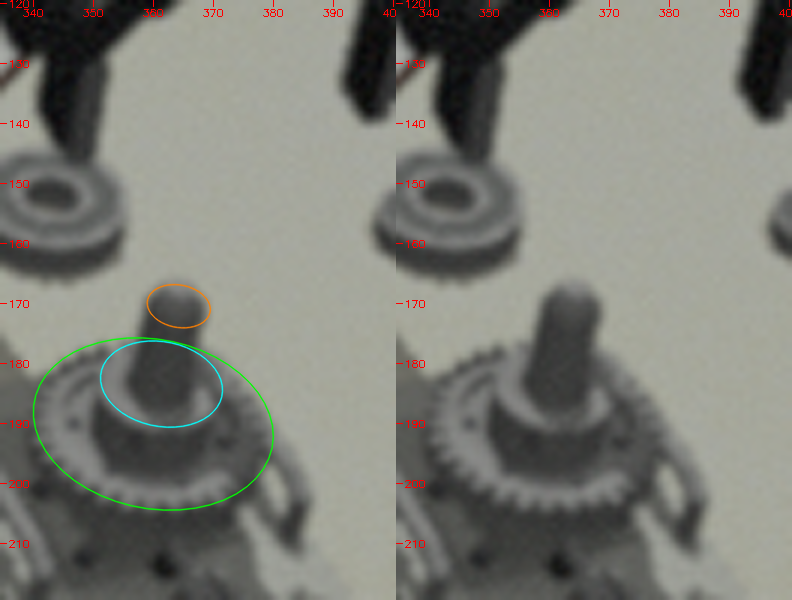

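jog_arm:
  moves: "0 0 0 0.14 0 -0.06 1;0 0 0 0.28 0 -0.14 1;0 0 0 0.42 0 -0.22 1;0 0 0 0.56 0.02 -0.32 1;0 0 0 0.7 0.06 -0.42 1;0 0 0 0.8 0.12 -0.456 1;0 0 0 0.816 0.2 -0.456 1;0 0 0 0.816 0.25 -0.456 1;0 0 0 0.816 0.25 -0.456 1"

```text
t: 9.93
ee_pos: [0.427, -0.1677, 0.0791]
orientation: [0.5, -0.499, 0.501, -0.499]
contact_force: [-0.4, 0.1, -0.3]
gripper_width: 0.997
```

```bash
python3 go.py .428 -.169 .006 -90;python3 look.py f 140 110 300 220
```

```text
t 9.93 ee [ 0.427  -0.1677  0.0791] F [-0.4   0.14 -0.34] g 0.997 j [-0.45 -0.27  1.84  0.    1.57  1.12]
[[-0.001 -0.001  1.   ]
 [-1.     0.002 -0.001]
 [-0.002 -1.    -0.001]]
shift units [0.0036 0.1827 0.0027] max mm 73.0844413058297
turn units [ 0.0023 -0.0024 -0.0046]
```

View pics/f.png

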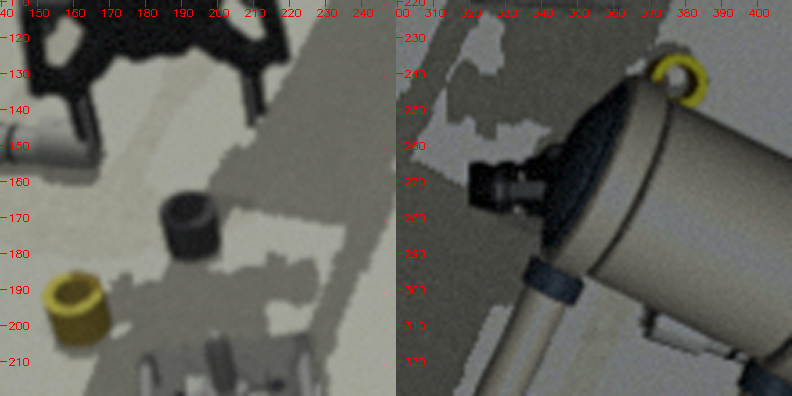

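jog_arm:
  moves: "0 0 0 0.003 0.08 0.002 1;0 0 0 0.003 0.15 0.002 1;0 0 0 0.003 0.183 0.002 1;0 0 0 0.003 0.183 0.002 1;0 0 0 0.003 0.183 0.002 -1;0 0 0 0.003 0.183 0.002 -1;0 0 0 0.003 0.183 0.002 -1;0 0 0 0.003 0.183 0.002 -1;0 0 0 0.003 0.183 0.002 -1"
  newtons: 50

```text
t: 11.15
ee_pos: [0.4304, -0.1698, 0.0102]
orientation: [-0.501, 0.499, -0.499, 0.502]
contact_force: [-0.9, -0.5, 6.1]
gripper_width: 0.402
```

```bash
python3 go.py .610 .157 .18 -90
```

```text
t 11.15 ee [ 0.4304 -0.1698  0.0102] F [-0.9  -0.49  6.1 ] g 0.402 j [-0.45 -0.22  1.92  0.    1.43  1.12]
[[-0.     0.005  1.   ]
 [-1.    -0.001 -0.   ]
 [ 0.001 -1.     0.005]]
shift units [-0.8167 -0.423   0.4509] max mm 326.769262676324
turn units [-0.0099 -0.0008  0.0017]
```

jog_arm:
  moves: "0 0 0 0 -0.05 0 -1;0 0 0 0 -0.18 0 -1;0 0 0 0 -0.32 0 -1;0 0 0 -0.12 -0.44 0.05 -1;0 0 0 -0.26 -0.46 0.14 -1;0 0 0 -0.4 -0.46 0.23 -1;0 0 0 -0.54 -0.46 0.32 -1;0 0 0 -0.68 -0.46 0.4 -1;0 0 0 -0.79 -0.46 0.45 -1;0 0 0 -0.817 -0.46 0.45 -1"

```text
t: 12.4
ee_pos: [0.6098, 0.1604, 0.1924]
orientation: [0.501, -0.5, 0.499, -0.5]
contact_force: [-0.5, -0.7, -2.0]
gripper_width: 0.401
```

jog_arm:
  moves: "0 0 0 0 0 0 -1;0 0 0 0 0 0 -1"

```text
t: 12.65
ee_pos: [0.6094, 0.1592, 0.1921]
orientation: [-0.5, 0.501, -0.499, 0.5]
contact_force: [-0.3, 0.7, -2.4]
gripper_width: 0.403
```

```bash
python3 go.py .610 .157 .16 -90; python3 look.py g 305 110 150 130
```

```text
t 12.65 ee [0.6094 0.1592 0.1921] F [-0.34  0.72 -2.43] g 0.403 j [ 0.2   0.17  1.22 -0.    1.76  1.77]
[[ 0.002  0.001  1.   ]
 [-1.    -0.002  0.002]
 [ 0.002 -1.     0.001]]
shift units [0.0053 0.0804 0.0014] max mm 32.148192881733344
turn units [-0.0022  0.0041  0.0029]
```

View pics/g.png

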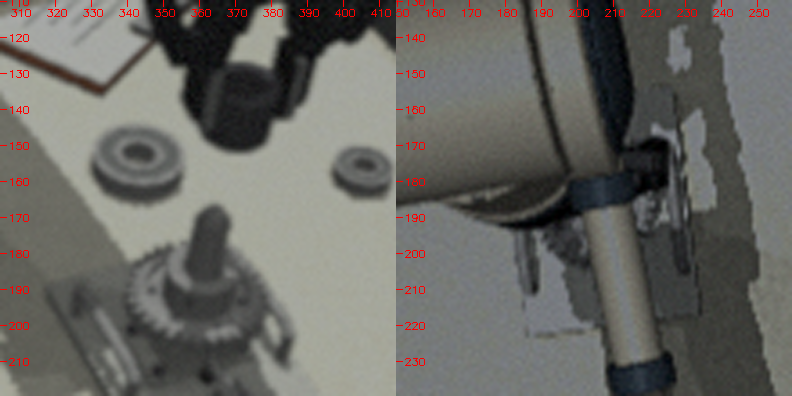

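jog_arm:
  moves: "0 0 0 0.005 0.03 0.003 -1;0 0 0 0.005 0.07 0.003 -1;0 0 0 0.005 0.11 0.003 -1;0 0 0 0.005 0.13 0.003 -1;0 0 0 0.005 0.13 0.003 -1"

```text
t: 13.38
ee_pos: [0.6104, 0.1567, 0.1394]
orientation: [-0.5, 0.501, -0.499, 0.5]
contact_force: [-0.1, 0.2, -1.8]
gripper_width: 0.402
```

```bash
python3 look.py h 305 110 150 130; python3 go.py .610 .157 .097 -90; python3 chk.py pics/h_S.png pics/h2.png 335 120 66 80 6 .610,.157,.162,.018 .61,.157,.088,.02
```

```text
t 13.47 ee [0.6111 0.1569 0.1412] F [-0.06 -0.62 -1.48] g 0.404 j [ 0.2   0.17  1.3  -0.    1.67  1.77]
[[ 0.001  0.003  1.   ]
 [-1.    -0.001  0.001]
 [ 0.001 -1.     0.003]]
shift units [-0.0005  0.1106 -0.0031] max mm 44.243759566547276
turn units [-0.0055  0.0026  0.0019]
```

View pics/h2.png

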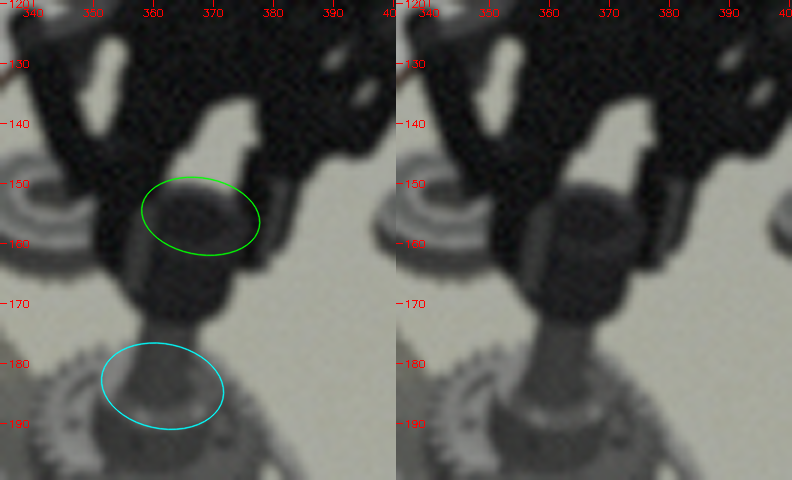

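jog_arm:
  moves: "0 0 0 0 0.02 0 -1;0 0 0 0 0.04 0 -1;0 0 0 0 0.05 0 -1;0 0 0 0 0.05 0 -1"

```text
t: 13.98
ee_pos: [0.6111, 0.1568, 0.1206]
orientation: [0.501, -0.5, 0.499, -0.501]
contact_force: [0.0, -0.3, -1.9]
gripper_width: 0.404
```

Free on the shaft. Down to the seat (TCP ≈ 0.097).

jog_arm:
  moves: "0 0 0 0 0.02 0 -1;0 0 0 0 0.04 0 -1;0 0 0 0 0.05 0 -1;0 0 0 0 0.058 0 -1;0 0 0 0 0.06 0 -1"

```text
t: 14.6
ee_pos: [0.6112, 0.1568, 0.0982]
orientation: [0.501, -0.5, 0.499, -0.501]
contact_force: [-3.8, -0.5, 6.9]
gripper_width: 0.403
```

jog_arm:
  moves: "0 0 0 0 0 0 0.3;0 0 0 0 0 0 1;0 0 0 0 0 0 1;0 0 0 0 -0.03 0 1;0 0 0 0 -0.1 0 1;0 0 0 0 -0.2 0 1;0 0 0 0 -0.22 0 1"

```text
t: 15.48
ee_pos: [0.6123, 0.1572, 0.1912]
orientation: [0.503, -0.498, 0.497, -0.502]
contact_force: [0.1, 1.2, 0.5]
gripper_width: 0.997
```

```bash
python3 look.py i 305 110 150 130; python3 go.py .437 .1855 .08 -90; python3 chk.py pics/i_S.png pics/i2.png 335 120 66 80 6 .610,.157,.118,.018 .61,.157,.088,.02
```

```text
t 15.57 ee [0.6115 0.157  0.1881] F [ 0.16  0.27 -0.5 ] g 1.001 j [ 0.2   0.17  1.23 -0.    1.74  1.77]
[[ 0.001  0.006  1.   ]
 [-1.    -0.     0.001]
 [ 0.    -1.     0.006]]
shift units [-0.0719  0.2675 -0.4379] max mm 174.50780954131235
turn units [-0.0123  0.0026  0.0008]
```

View pics/i2.png

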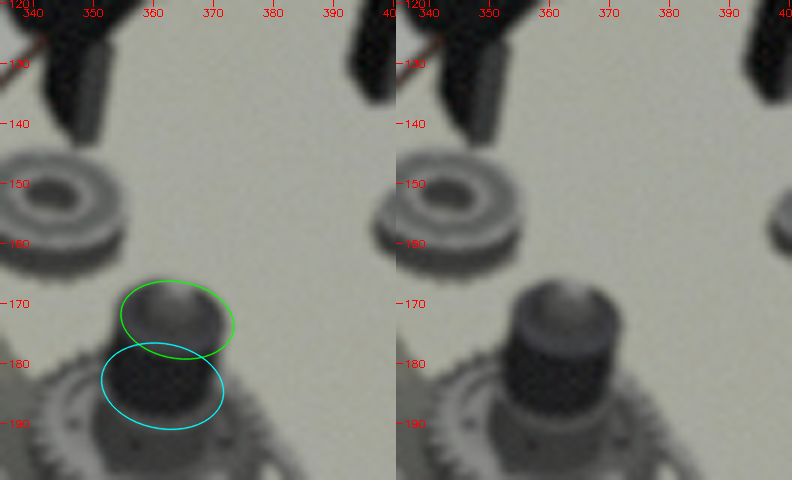

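jog_arm:
  moves: "-0.012 0 0 -0.02 0 -0.12 1;-0.012 0 0 -0.05 0 -0.26 1;-0.012 0 0 -0.072 0.05 -0.39 1;-0.012 0 0 -0.072 0.15 -0.438 1;-0.012 0 0 -0.072 0.25 -0.438 1;-0.012 0 0 -0.072 0.268 -0.438 1;-0.012 0 0 -0.072 0.268 -0.438 1"

```text
t: 16.45
ee_pos: [0.4368, 0.1854, 0.0795]
orientation: [-0.5, 0.501, -0.5, 0.5]
contact_force: [-0.0, -0.3, 0.8]
gripper_width: 1.002
```

```bash
python3 look.py j 285 90 140 210; python3 go.py .437 .1855 -.002 -90
```

```text
t 16.55 ee [0.438  0.1857 0.0813] F [-0.09  0.41  0.62] g 0.998 j [ 0.33 -0.23  1.8  -0.    1.57  1.9 ]
[[ 0.001  0.002  1.   ]
 [-1.     0.     0.001]
 [-0.    -1.     0.002]]
shift units [ 0.0006  0.2083 -0.0029] max mm 83.34171151050174
turn units [-0.004   0.002  -0.0005]
```

View pics/j.png

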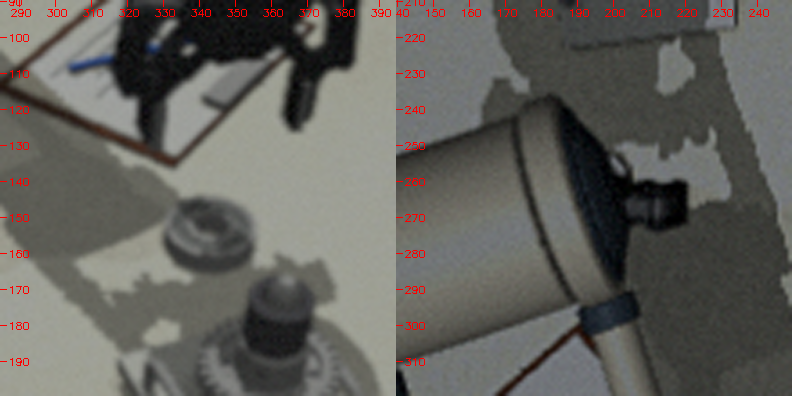

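jog_arm:
  moves: "0 0 0 0 0.09 -0.002 1;0 0 0 0 0.16 -0.002 1;0 0 0 0 0.198 -0.002 1;0 0 0 0 0.198 -0.002 1;0 0 0 0 0.198 -0.002 1"

```text
t: 17.18
ee_pos: [0.4384, 0.1861, 0.0038]
orientation: [0.502, -0.499, 0.499, -0.501]
contact_force: [0.2, -0.4, 0.7]
gripper_width: 1.003
```

jog_arm:
  moves: "0 0 0 0 0.008 0 1;0 0 0 0 0.008 0 -1;0 0 0 0 0.008 0 -1;0 0 0 0 0.008 0 -1;0 0 0 0 0.008 0 -1"
  newtons: 50

```text
t: 17.8
ee_pos: [0.439, 0.1865, 0.002]
orientation: [0.502, -0.498, 0.499, -0.501]
contact_force: [-0.8, 0.7, 5.5]
gripper_width: 0.693
```

```bash
python3 look.py k 285 90 140 210; python3 go.py .611 .157 .18 -90
```

```text
t 17.9 ee [0.439  0.1865 0.002 ] F [-1.57  0.51  4.99] g 0.69 j [ 0.33 -0.17  1.9  -0.    1.41  1.9 ]
[[ 0.001  0.006  1.   ]
 [-1.     0.002  0.001]
 [-0.002 -1.     0.006]]
shift units [ 0.0733 -0.4426  0.4325] max mm 178.03096626318137
turn units [-0.0116  0.002  -0.0038]
```

View pics/k.png

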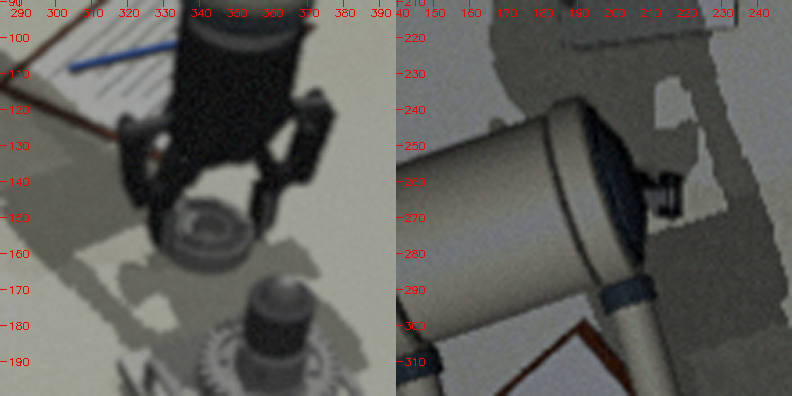

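jog_arm:
  moves: "0 0 0 0 -0.04 0 -1;0 0 0 0 -0.14 0 -1;0 0 0 0 -0.28 0 -1;0 0 0 0 -0.42 0.03 -1;0 0 0 0.02 -0.44 0.14 -1;0 0 0 0.04 -0.44 0.27 -1;0 0 0 0.073 -0.44 0.39 -1;0 0 0 0.073 -0.44 0.432 -1;0 0 0 0.073 -0.44 0.432 -1;0 0 0 0.073 -0.44 0.432 -1"

```text
t: 19.15
ee_pos: [0.6101, 0.1573, 0.1792]
orientation: [0.502, -0.498, 0.499, -0.501]
contact_force: [-0.3, 0.2, -2.5]
gripper_width: 0.69
```

```bash
python3 look.py l 305 90 150 130; python3 go.py .611 .157 .135 -90;python3 chk.py pics/l_S.png pics/l2.png 335 105 66 80 6 .611,.157,.188,.031 .61,.157,.118,.018
```

```text
t 19.25 ee [0.6101 0.1574 0.1796] F [-0.42  0.44 -2.85] g 0.688 j [0.2  0.16 1.25 0.   1.73 1.77]
[[ 0.002  0.006  1.   ]
 [-1.     0.002  0.002]
 [-0.002 -1.     0.006]]
shift units [0.0013 0.1115 0.0016] max mm 44.60003608331814
turn units [-0.0123  0.0032 -0.0041]
```

View pics/l2.png

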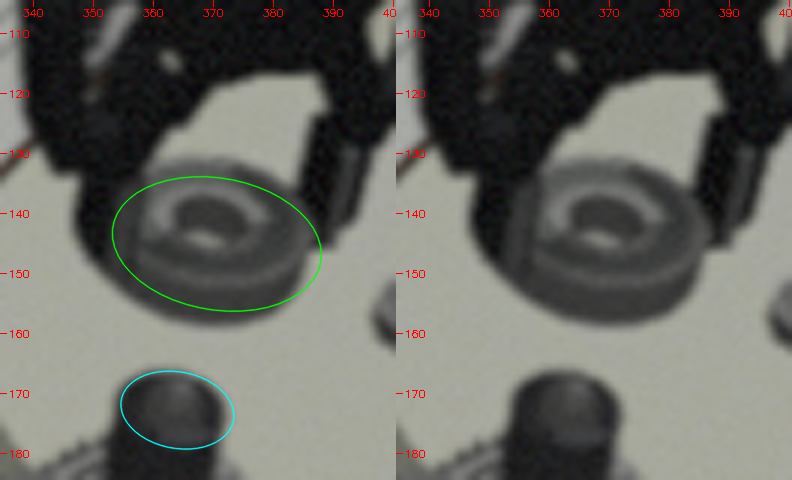

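jog_arm:
  moves: "-0.01 0 0 0.001 0.03 0.002 -1;-0.01 0 0 0.001 0.07 0.002 -1;-0.01 0 0 0.001 0.1 0.002 -1;-0.01 0 0 0.001 0.12 0.002 -1;-0.01 0 0 0.001 0.127 0.002 -1;-0.01 0 0 0.001 0.127 0.002 -1"

```text
t: 20.0
ee_pos: [0.6112, 0.1572, 0.1288]
orientation: [0.501, -0.5, 0.5, -0.499]
contact_force: [-0.4, -1.0, -2.9]
gripper_width: 0.693
```

jog_arm:
  moves: "0 0 0 0 0.01 0 -1;0 0 0 0 0.02 0 -1;0 0 0 0 0.026 0 -1;0 0 0 0 0.026 0 -1"

```text
t: 20.5
ee_pos: [0.6122, 0.1571, 0.12]
orientation: [0.502, -0.499, 0.499, -0.5]
contact_force: [3.2, -1.6, 3.5]
gripper_width: 0.691
```

jog_arm:
  moves: "0 0 0 0 0.004 0.002 -1;0 0 0 0 0.004 0.002 -1"

```text
t: 20.75
ee_pos: [0.6127, 0.1571, 0.12]
orientation: [0.502, -0.499, 0.499, -0.5]
contact_force: [-3.2, -1.4, 6.5]
gripper_width: 0.695
```

jog_arm:
  moves: "0 0 0 0 -0.001 -0.002 0.45;0 0 0 0 -0.001 -0.002 1;0 0 0 0 -0.001 -0.002 1;0 0 0 0 -0.03 -0.002 1;0 0 0 0 -0.08 -0.002 1;0 0 0 0 -0.14 -0.002 1;0 0 0 0 -0.15 -0.002 1"

```text
t: 21.62
ee_pos: [0.6128, 0.1572, 0.1843]
orientation: [0.504, -0.497, 0.498, -0.501]
contact_force: [-0.3, 0.2, 0.1]
gripper_width: 1.002
```

```bash
python3 look.py m 305 90 220 190; python3 go.py .434 -.0039 .1 -90;python3 chk.py pics/m_S.png pics/m2.png 335 125 66 80 6 .611,.157,.134,.031 .61,.157,.118,.031
```

```text
t 21.73 ee [0.6121 0.1571 0.1815] F [-0.4   0.    0.06] g 0.999 j [0.2  0.17 1.24 0.   1.73 1.77]
[[ 0.002  0.007  1.   ]
 [-1.     0.003  0.002]
 [-0.003 -1.     0.007]]
shift units [ 0.4024  0.1993 -0.4471] max mm 178.05366496518687
turn units [-0.0132  0.003  -0.0059]
```

View pics/m2.png

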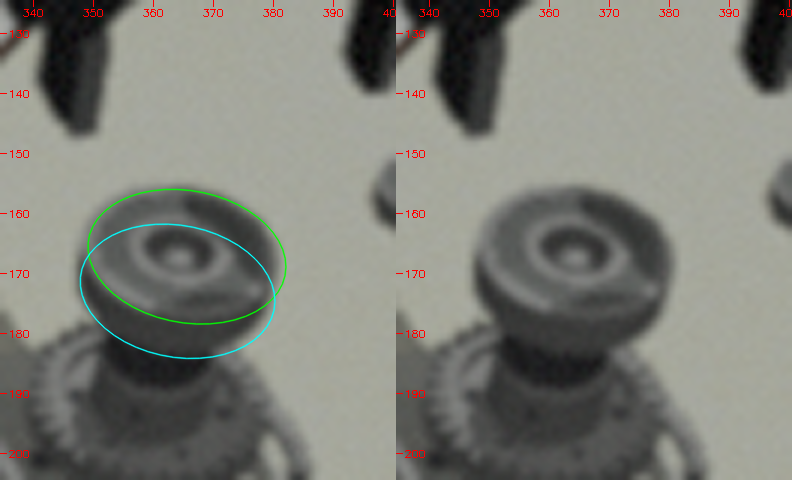

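```bash
python3 chk.py pics/top0.png pics/p1.png 250 240 50 50 7 .433,-.0039,.016,.0225 .433,-.0039,.03,.014 ; python3 - <<'E'
E
cp pics/top0.png pics/z_T.png; python3 chk.py pics/z_T.png pics/p1.png 250 240 50 50 7 .435,-.0039,.016,.0225 .435,-.0039,.03,.014 .435,-.0039,.03,.0085; cp pics/m_S.png pics/m3_S.png;python3 chk.py pics/m3_S.png pics/p2.png 240 135 50 50 7 .435,-.0039,.016,.0225 .435,-.0039,.03,.014 .435,-.0039,.03,.0085; python3 -c "
import cv2,numpy as np
cv2.imwrite('pics/p3.png',np.vstack([cv2.imread('pics/p1.png'),cv2.imread('pics/p2.png')])[:,:])"
```

```text
(no output)
```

View pics/p3.png

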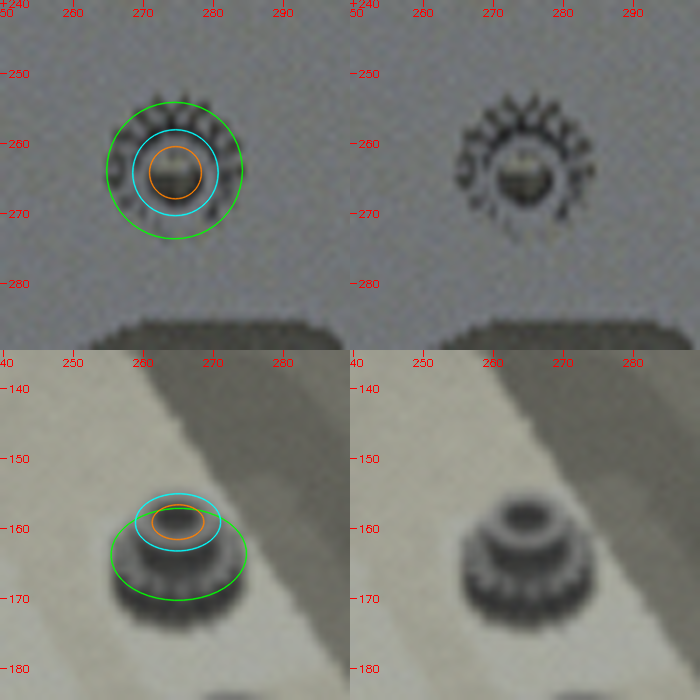

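jog_arm:
  moves: "-0.013 0 0 0.05 -0.02 -0.1 1;-0.013 0 0 0.15 -0.02 -0.22 1;-0.013 0 0 0.27 0 -0.34 1;-0.013 0 0 0.38 0.06 -0.447 1;-0.013 0 0 0.402 0.15 -0.447 1;-0.013 0 0 0.402 0.24 -0.447 1;-0.013 0 0 0.402 0.28 -0.447 1;-0.013 0 0 0.402 0.28 -0.447 1"

```text
t: 22.72
ee_pos: [0.4335, -0.0034, 0.0665]
orientation: [0.501, -0.5, 0.501, -0.498]
contact_force: [0.2, -0.4, 0.3]
gripper_width: 0.998
```

```bash
python3 look.py n 210 90 220 190; python3 go.py .434 -.0039 .0175 -90
```

```text
t 22.82 ee [ 0.435  -0.0035  0.0689] F [-0.11  0.19  0.77] g 0.996 j [-0.09 -0.34  1.92  0.    1.57  1.48]
[[ 0.002  0.001  1.   ]
 [-1.     0.003  0.002]
 [-0.003 -1.     0.001]]
shift units [ 0.0015  0.1285 -0.0026] max mm 51.41848240935479
turn units [-0.0027  0.004  -0.0057]
```

View pics/n.png

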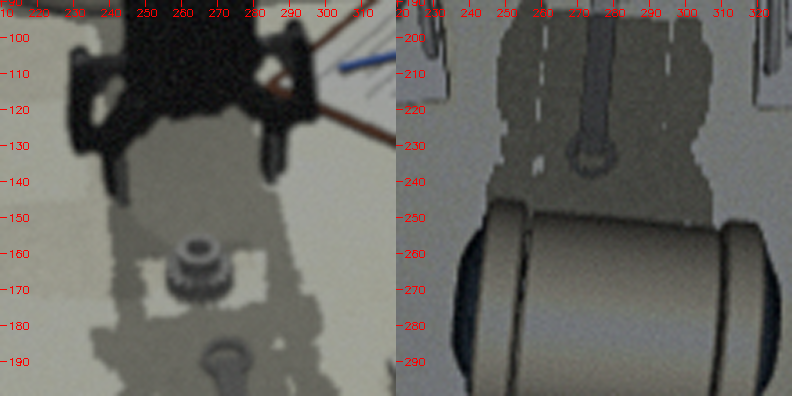

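jog_arm:
  moves: "0 0 0 0.001 0.06 -0.002 1;0 0 0 0.001 0.11 -0.002 1;0 0 0 0.001 0.127 -0.002 1;0 0 0 0.001 0.127 -0.002 1;0 0 0 0.001 0.127 -0.002 -1;0 0 0 0.001 0.127 -0.002 -1;0 0 0 0.001 0.127 -0.002 -1;0 0 0 0.001 0.127 -0.002 -1;0 0 0 0.001 0.127 -0.002 -1;0 0 0 0.001 0.127 -0.002 -1"
  newtons: 50

```text
t: 24.08
ee_pos: [0.4347, -0.0037, 0.0188]
orientation: [0.502, -0.499, 0.5, -0.499]
contact_force: [0.1, 0.1, 5.7]
gripper_width: 0.294
```

```bash
python3 go.py .601 -.160 .15 -90
```

```text
t 24.07 ee [ 0.4347 -0.0037  0.0188] F [0.07 0.12 5.74] g 0.294 j [-0.09 -0.31  1.98  0.    1.47  1.48]
[[ 0.002  0.003  1.   ]
 [-1.     0.003  0.002]
 [-0.003 -1.     0.003]]
shift units [ 0.3906 -0.328   0.4158] max mm 166.30853217749447
turn units [-0.0049  0.0039 -0.0056]
```

jog_arm:
  moves: "0 0 0 0 -0.05 0 -1;0 0 0 0 -0.15 0 -1;0 0 0 0 -0.28 0 -1;0 0 0 0.08 -0.33 0.05 -1;0 0 0 0.18 -0.33 0.15 -1;0 0 0 0.27 -0.33 0.26 -1;0 0 0 0.35 -0.33 0.36 -1;0 0 0 0.39 -0.33 0.418 -1;0 0 0 0.391 -0.33 0.418 -1;0 0 0 0.391 -0.33 0.418 -1"

```text
t: 25.32
ee_pos: [0.6012, -0.1597, 0.1498]
orientation: [0.502, -0.499, 0.5, -0.499]
contact_force: [-0.5, 0.2, -2.1]
gripper_width: 0.293
```

```bash
python3 look.py o 160 150 290 130; python3 go.py .602 -.160 .115 -90;python3 chk.py pics/o_S.png pics/o2.png 165 150 66 80 6 .602,-.16,.161,.014 .602,-.16,.147,.0225 .602,-.16,.087,.007 .602,-.16,.06,.007
```

```text
t 25.43 ee [ 0.6013 -0.1595  0.1508] F [-1.04  0.51 -1.46] g 0.294 j [-0.32  0.15  1.31  0.    1.68  1.25]
[[ 0.003  0.002  1.   ]
 [-1.     0.003  0.003]
 [-0.003 -1.     0.002]]
shift units [0.0017 0.0895 0.0016] max mm 35.80041892034101
turn units [-0.0042  0.0051 -0.006 ]
```

View pics/o2.png

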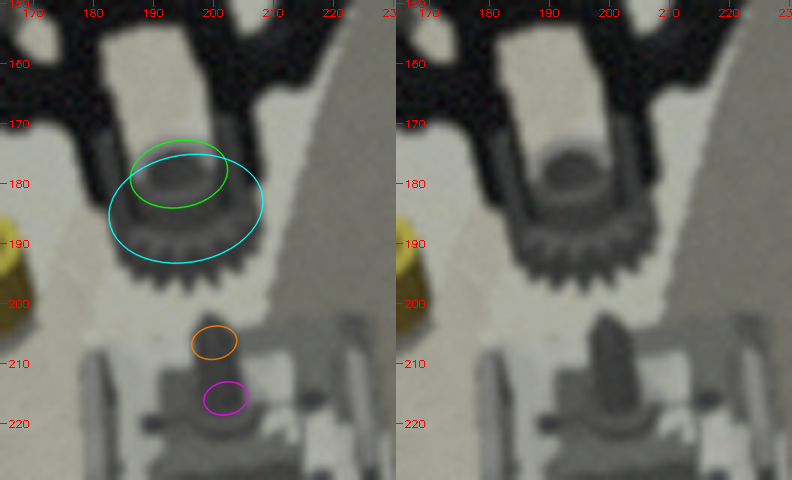

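jog_arm:
  moves: "0 0 0 0.002 0.03 0.001 -1;0 0 0 0.002 0.06 0.001 -1;0 0 0 0.002 0.085 0.001 -1;0 0 0 0.002 0.1 0.001 -1;0 0 0 0.002 0.105 0.001 -1;0 0 0 0.002 0.105 0.001 -1"

```text
t: 26.18
ee_pos: [0.6018, -0.1602, 0.1089]
orientation: [0.502, -0.499, 0.5, -0.499]
contact_force: [-0.2, 0.0, -1.1]
gripper_width: 0.292
```

```bash
python3 look.py q 160 150 290 130; python3 go.py .602 -.160 .075 -90;python3 chk.py pics/q_S.png pics/q2.png 165 150 66 80 6 .602,-.16,.106,.0225  .602,-.16,.06,.007
```

```text
t 26.27 ee [ 0.602  -0.1603  0.1093] F [ 0.23  0.14 -1.21] g 0.294 j [-0.32  0.16  1.37  0.    1.61  1.25]
[[ 0.003  0.003  1.   ]
 [-1.     0.003  0.003]
 [-0.003 -1.     0.003]]
shift units [-0.0004  0.0858 -0.0002] max mm 34.337836331070555
turn units [-0.0057  0.0051 -0.0055]
```

View pics/q2.png

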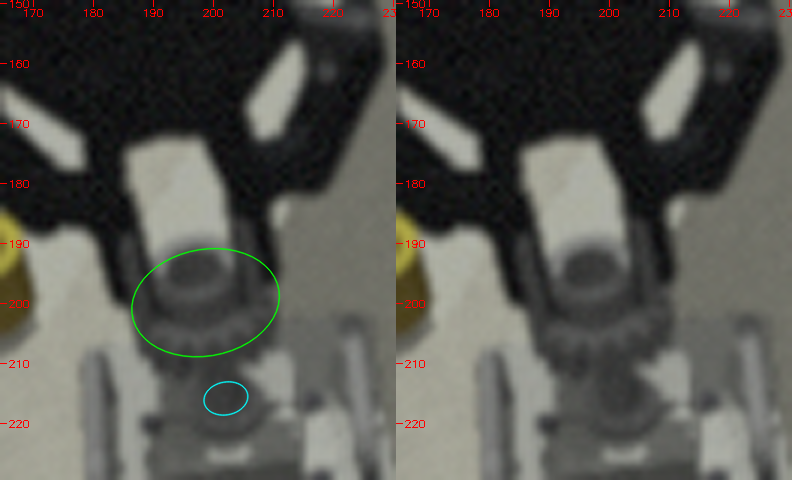

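Free so far; lower 12 mm and check the force.

jog_arm:
  moves: "0 0 0 0 0.01 0 -1;0 0 0 0 0.02 0 -1;0 0 0 0 0.03 0 -1;0 0 0 0 0.03 0 -1"

```text
t: 26.78
ee_pos: [0.6017, -0.1601, 0.0965]
orientation: [0.502, -0.499, 0.5, -0.499]
contact_force: [-0.4, -0.4, -0.7]
gripper_width: 0.293
```

jog_arm:
  moves: "0 0 0 0 0.02 0 -1;0 0 0 0 0.035 0 -1;0 0 0 0 0.048 0 -1;0 0 0 0 0.056 0 -1;0 0 0 0 0.058 0 -1"

```text
t: 27.4
ee_pos: [0.6018, -0.16, 0.0749]
orientation: [0.502, -0.499, 0.499, -0.499]
contact_force: [-4.5, 2.4, 7.2]
gripper_width: 0.295
```

jog_arm:
  moves: "0 0 0 0 -0.001 0 -0.2;0 0 0 0 -0.001 0 1;0 0 0 0 -0.001 0 1;0 0 0 0 -0.03 0 1;0 0 0 0 -0.1 0 1;0 0 0 0 -0.2 0 1;0 0 0 0 -0.25 0 1;0 0 0 0 -0.25 0 1"

```text
t: 28.4
ee_pos: [0.6024, -0.1606, 0.1773]
orientation: [0.503, -0.499, 0.498, -0.501]
contact_force: [-1.1, -0.3, -0.8]
gripper_width: 1.003
```

```bash
python3 look.py r 160 150 70 190; python3 go.py .4755 .3314 .17 -90;python3 chk.py pics/r_S.png pics/r2.png 165 170 66 66 6 .602,-.16,.072,.0225  .602,-.16,.086,.014; cp pics/r_T.png pics/rr_T.png; python3 chk.py pics/top0_T.png x 1 1 1 1 1 2>/dev/null; python3 chk.py pics/z_T.png pics/s1.png 108 226 40 40 8 .475,.3314,.012,.02 .475,.3314,.012,.0085;python3 chk.py pics/r_S.png pics/s2.png 385 136 40 40 8 .475,.3314,.012,.02 .475,.3314,.012,.0085; python3 -c "
import cv2,numpy as np
cv2.imwrite('pics/s3.png',np.vstack([cv2.imread('pics/s1.png'),cv2.imread('pics/s2.png')])[:,:])"
```

```text
t 28.5 ee [ 0.6012 -0.1602  0.1735] F [ 0.65  0.24 -0.74] g 1.002 j [-0.32  0.15  1.27  0.    1.72  1.25]
[[ 0.003  0.001  1.   ]
 [-1.     0.004  0.003]
 [-0.004 -1.     0.001]]
shift units [-1.2298  0.0129 -0.311 ] max mm 491.60619982927153
turn units [-0.0018  0.0052 -0.0069]
```

View pics/r2.png

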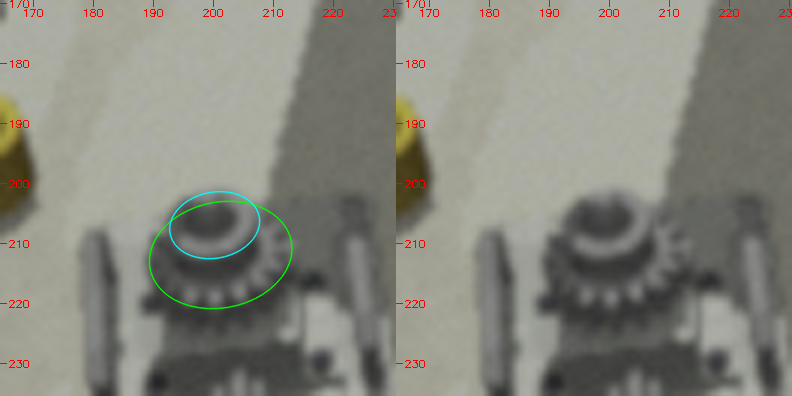

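View pics/s3.png

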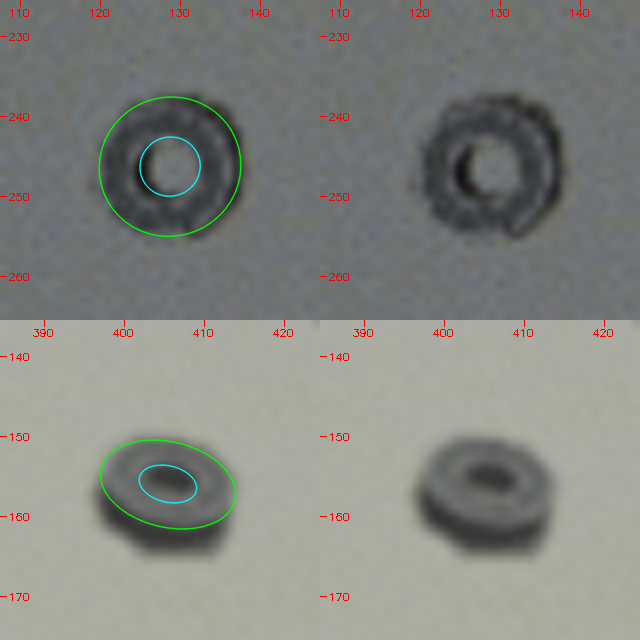

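jog_arm:
  moves: "0 0 0 -0.04 0 -0.12 1;0 0 0 -0.14 0 -0.24 1;0 0 0 -0.28 0 -0.311 1;0 0 0 -0.43 0 -0.311 1;0 0 0 -0.58 0 -0.311 1;0 0 0 -0.73 0 -0.311 1;0 0 0 -0.88 0 -0.311 1;0 0 0 -1 0 -0.311 1"

```text
t: 29.5
ee_pos: [0.4745, 0.2415, 0.1723]
orientation: [-0.501, 0.501, -0.5, 0.498]
contact_force: [1.0, -0.5, -0.3]
gripper_width: 0.997
```

```bash
python3 go.py .4755 .3314 .07 -90
```

```text
t 29.5 ee [0.4745 0.2415 0.1723] F [ 0.96 -0.51 -0.34] g 0.997 j [ 0.4  -0.09  1.52  0.    1.72  1.97]
[[ 0.004 -0.002  1.   ]
 [-1.     0.002  0.004]
 [-0.002 -1.    -0.002]]
shift units [-0.2243  0.2564  0.004 ] max mm 102.34699444874626
turn units [ 0.0045  0.0074 -0.0044]
```

jog_arm:
  moves: "0 0 0 -0.12 0 0.004 1;0 0.007 0 -0.2 0.06 0.004 1;0 0.007 0 -0.224 0.16 0.004 1;0 0.007 0 -0.224 0.25 0.004 1;0 0.007 0 -0.224 0.256 0.004 1;0 0.007 0 -0.224 0.256 0.004 1"

```text
t: 30.25
ee_pos: [0.4755, 0.3311, 0.0702]
orientation: [0.5, -0.5, 0.501, -0.499]
contact_force: [0.3, 0.3, 0.9]
gripper_width: 0.999
```

```bash
python3 go.py .4755 .3312 .002 -90; python3 look.py s 350 90 70 190
```

```text
t 30.25 ee [0.4755 0.3311 0.0702] F [0.29 0.29 0.86] g 0.999 j [0.55 0.07 1.54 0.   1.53 2.12]
[[-0.    -0.003  1.   ]
 [-1.     0.002 -0.   ]
 [-0.002 -1.    -0.003]]
shift units [1.000e-04 1.706e-01 6.000e-04] max mm 68.2281929869512
turn units [ 0.0056 -0.0001 -0.0038]
```

View pics/s.png

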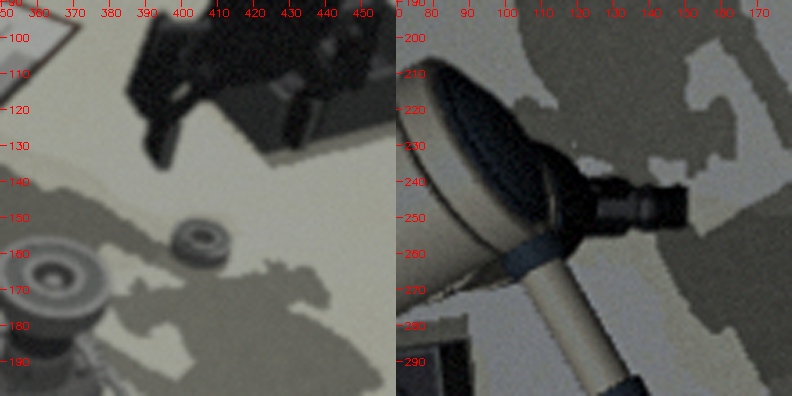

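jog_arm:
  moves: "0 0 0 0 0.08 0 1;0 0 0 0 0.14 0 1;0 0 0 0 0.166 0 1;0 0 0 0 0.166 0 1;0 0 0 0 0.168 0 -1;0 0 0 0 0.168 0 -1;0 0 0 0 0.168 0 -1;0 0 0 0 0.168 0 -1;0 0 0 0 0.168 0 -1"
  newtons: 40

```text
t: 31.48
ee_pos: [0.4769, 0.3322, 0.0065]
orientation: [0.502, -0.498, 0.501, -0.499]
contact_force: [-1.8, -0.6, 6.0]
gripper_width: 0.43
```

```bash
python3 go.py .602 -.1602 .15 -90; python3 look.py t 350 90 70 190
```

```text
t 31.48 ee [0.4769 0.3322 0.0065] F [-1.75 -0.59  5.96] g 0.43 j [0.55 0.11 1.61 0.   1.41 2.12]
[[-0.     0.002  1.   ]
 [-1.     0.005 -0.   ]
 [-0.005 -1.     0.002]]
shift units [ 1.2293 -0.3642  0.3134] max mm 492.4255853284119
turn units [-0.0032 -0.0002 -0.0092]
```

View pics/t.png

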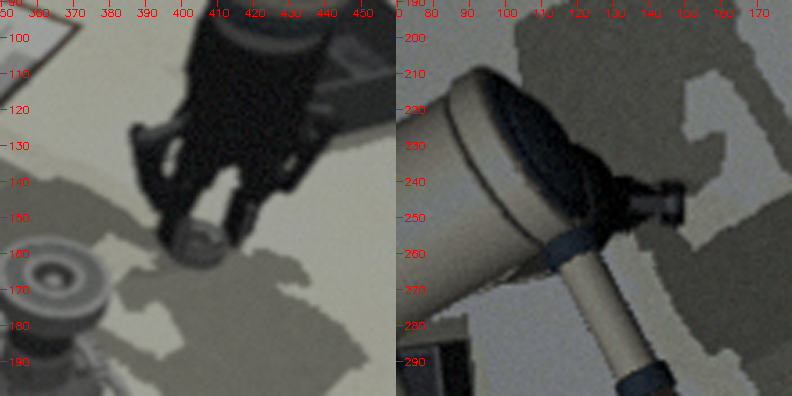

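jog_arm:
  moves: "0 0 0 0 -0.05 0 -1;0 0 0 0 -0.15 0 -1;0 0 0 0 -0.3 0 -1;0 0 0 0 -0.4 0 -1;0 0 0 0.1 -0.4 0 -1;0 0 0 0.24 -0.4 0 -1;0 0 0 0.39 -0.4 0 -1;0 0 0 0.54 -0.4 0.02 -1;0 0 0 0.69 -0.4 0.06 -1;0 0 0 0.8 -0.4 0.1 -1"

```text
t: 32.83
ee_pos: [0.5169, 0.009, 0.1667]
orientation: [0.502, -0.498, 0.5, -0.5]
contact_force: [0.8, 1.4, -0.5]
gripper_width: 0.433
```

```bash
python3 go.py .602 -.1602 .14 -90
```

```text
t 32.83 ee [0.5169 0.009  0.1667] F [ 0.77  1.43 -0.53] g 0.433 j [-0.05 -0.14  1.57  0.    1.71  1.52]
[[-0.001  0.004  1.   ]
 [-1.     0.004 -0.001]
 [-0.004 -1.     0.004]]
shift units [0.4231 0.0658 0.2132] max mm 169.23304455930193
turn units [-0.0075 -0.0026 -0.0085]
```

jog_arm:
  moves: "-0.007 0 0 0.1 0.02 0.04 -1;-0.007 0 -0.008 0.22 0.04 0.1 -1;-0.007 0 -0.008 0.34 0.06 0.16 -1;-0.007 0 -0.008 0.42 0.066 0.215 -1;-0.007 0 -0.008 0.423 0.066 0.215 -1;-0.007 0 -0.008 0.423 0.066 0.215 -1;-0.007 0 -0.008 0.423 0.066 0.215 -1"

```text
t: 33.7
ee_pos: [0.6026, -0.1591, 0.1409]
orientation: [0.5, -0.5, 0.5, -0.5]
contact_force: [1.0, -0.1, -1.5]
gripper_width: 0.432
```

```bash
python3 go.py .603 -.1602 .104 -90;  python3 look.py u 160 150 290 130; python3 chk.py pics/u_S.png pics/u2.png 165 150 66 80 6 .602,-.16,.1455,.02 .602,-.16,.086,.014
```

```text
t 33.7 ee [ 0.6026 -0.1591  0.1409] F [ 1.01 -0.08 -1.49] g 0.432 j [-0.31  0.15  1.32  0.    1.66  1.26]
[[-0.     0.001  1.   ]
 [-1.     0.    -0.   ]
 [-0.    -1.     0.001]]
shift units [0.0028 0.0923 0.0008] max mm 36.931000351926826
turn units [-0.0025 -0.0004 -0.0004]
```

View pics/u2.png

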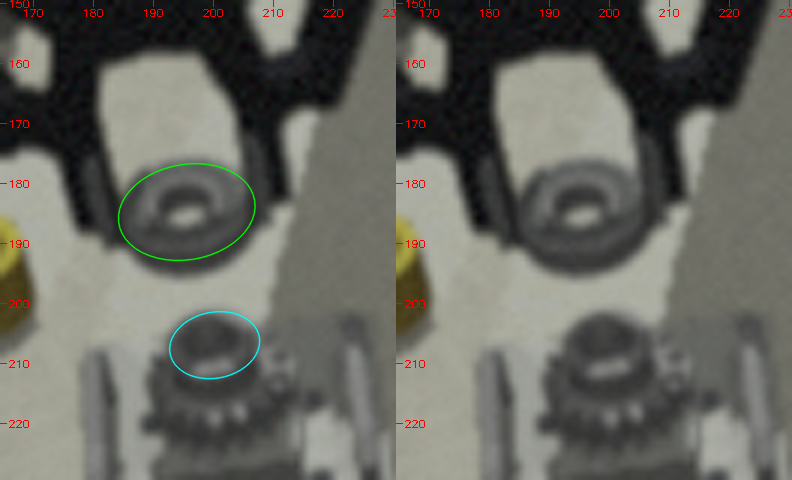

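jog_arm:
  moves: "0 0 0 0.003 0.03 0 -1;0 0 0 0.003 0.06 0 -1;0 0 0 0.003 0.085 0 -1;0 0 0 0.003 0.1 0 -1;0 0 0 0.003 0.103 0 -1;0 0 0 0.003 0.103 0 -1"

```text
t: 34.55
ee_pos: [0.6029, -0.1604, 0.0998]
orientation: [-0.5, 0.5, -0.5, 0.5]
contact_force: [-0.9, 0.1, -0.9]
gripper_width: 0.431
```

```bash
python3 go.py .603 -.1602 .0925 -90;  python3 look.py v 160 150 290 130; python3 chk.py pics/v_S.png pics/v2.png 165 150 66 80 6 .602,-.16,.105,.02
```

```text
t 34.55 ee [ 0.6029 -0.1604  0.0998] F [-0.9   0.13 -0.87] g 0.431 j [-0.31  0.17  1.38  0.    1.59  1.26]
[[-0.     0.002  1.   ]
 [-1.    -0.    -0.   ]
 [ 0.    -1.     0.002]]
shift units [-0.0006  0.0184  0.0003] max mm 7.343280927543688
turn units [-0.0032 -0.0004  0.0001]
```

View pics/v2.png

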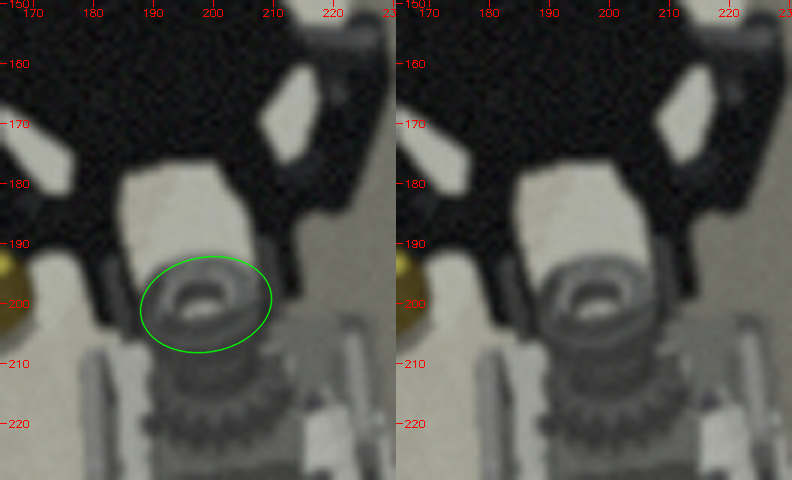

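jog_arm:
  moves: "0 0 0 0 0.008 0 -1;0 0 0 0 0.014 0 -1;0 0 0 0 0.02 0 -1;0 0 0 0 0.022 0 -1"

```text
t: 35.15
ee_pos: [0.6033, -0.1605, 0.0925]
orientation: [-0.501, 0.499, -0.499, 0.501]
contact_force: [-1.8, 0.4, 5.9]
gripper_width: 0.433
```

Contact at exactly the expected seat height. Release and rise.

jog_arm:
  moves: "0 0 0 0 -0.001 0 0.1;0 0 0 0 -0.001 0 1;0 0 0 0 -0.001 0 1;0 0 0 0 -0.03 0 1;0 0 0 0 -0.1 0 1;0 0 0 0 -0.2 0 1;0 0 0 0 -0.26 -0.1 1;0 0 0 0 -0.26 -0.25 1;0 0 0 0 -0.26 -0.3 1;0 0 0 0 -0.26 -0.3 1"

```text
t: 36.4
ee_pos: [0.4824, -0.1606, 0.1978]
orientation: [-0.501, 0.499, -0.498, 0.502]
contact_force: [0.3, -0.6, 0.2]
gripper_width: 1.0
```

```bash
python3 go.py;  python3 look.py w 160 150 290 130; python3 chk.py pics/w_S.png pics/w2.png 165 170 66 66 6 .602,-.16,.098,.02 .602,-.16,.086,.02 .602,-.16,.072,.0225; python3 chk.py pics/w_S.png pics/w3.png 330 145 66 66 6 .61,.157,.134,.031 .61,.157,.118,.018 .61,.157,.07,.04;python3 -c "
import cv2,numpy as np
a=np.vstack([cv2.imread('pics/w2.png'),cv2.imread('pics/w3.png')]);cv2.imwrite('pics/w4.png',cv2.resize(a,(600,600)))"
```

```text
t 36.4 ee [ 0.4824 -0.1606  0.1978] F [ 0.31 -0.58  0.19] g 1.0 j [-0.39 -0.17  1.54  0.    1.76  1.18]
[[-0.001  0.006  1.   ]
 [-1.    -0.001 -0.001]
 [ 0.001 -1.     0.006]]
```

View pics/w4.png

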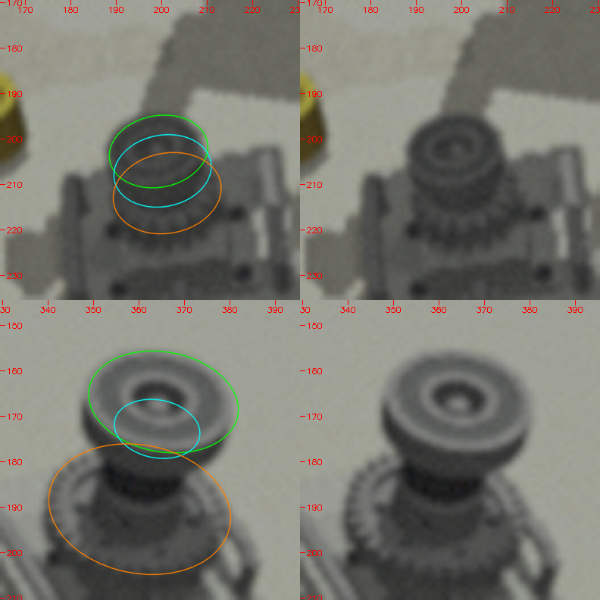

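View pics/w_S.png

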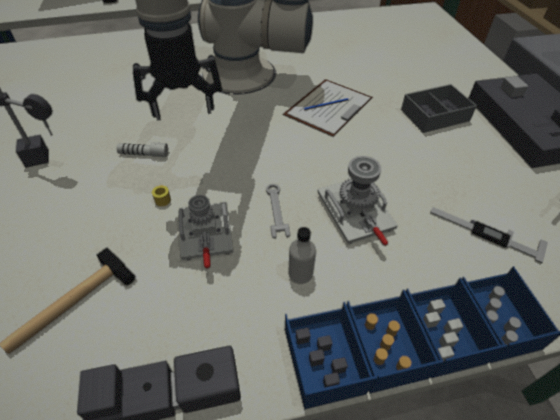

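Both stacks are seated, the hand is clear of everything, and the bottle and wrench haven't moved.

```bash
python3 -c "
from plant import env
print(env.hand_in()); print(env.state()['t'])"
```

```text
the job is handed in; nothing more can be done
None
the job is handed in; nothing more can be done
```

Both shafts are built and the job was handed in at about 36 s. The thick shaft carries the large gear, black spacer and large bearing; the thin shaft carries the pinion and small bearing. I lowered each part in the grip until it touched, then released it.

- **Seating:** Each part made contact within about 1 mm of its calculated height. From the tool height at contact, the undersides sit at roughly 55.5, 88 and 118 mm on the thick shaft, and 56 and 86 mm on the thin one.
- **Last picture:** The outlines I projected for the seated parts matched to about 1–2 pixels (2–3 mm). Both stacks look upright, and nothing was touching the arm. The oil bottle and wrench look unmoved by eye; I did not measure them.
- **Disagreements:** The large gear touched the thick shaft's taper on the way down, with about 5 N of side force. I moved it about 3 mm in x and it slid down freely. The shaft was therefore about 3 mm farther out in x than my first camera reading, and I used the corrected position for the other parts on that shaft. Contact forces stayed under about 9 N in every reading.

No verdict was reported at hand-in.

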